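Compare the diagonals of a slide-tray frame with a slide rule

TASK

Check the freshly glued slide-tray frame for squareness with the sprung slide rule: lay the rule flat on the bench inside the frame with both noses home in opposite corners and press its fixed nose steadily into its corner with about 10 N for each reading, first across the diagonal from the corner with the brass stud, then across the other one. Compare the two readings and leave the rule lying home across the longer diagonal (if they agree within 3 mm, either will do). Never press the frame harder than about 20 N, the glue is still green, and leave the bottle, burner and slide boxes alone.

Things in the scene. Friction and masses are not known exactly. Their poses are not given: they have to be found in the camera images.
- frame: Pale wooden frame fixed to the bench, opening about 210 mm (its x) by 150 mm (its y), rails 15 mm thick, 26 mm high. Origin on the bench, mid-opening; x along the long rails, y from corners a, b to d, c. Out of square: rail d-c stays parallel to x but is shifted along x by up to 8.5 mm either way, so the diagonals differ by up to 14 mm. Does not yield to gentle pressing.
- corner_a (a point): Seat in corner a (frame -x, -y; its outer corner carries a low round brass stud 12 mm across, 4 mm high): where a nose's axis stands when the nose touches both rails, 5 mm from each inner face, 19 mm above the bench. First diagonal: a to c.
- corner_b (a point): Seat in corner b (frame +x, -y), same meaning. Second diagonal: b to d.
- corner_c (a point): Seat in corner c (frame +x, +y), opposite a, same meaning.
- corner_d (a point): Seat in corner d (frame -x, +y), opposite b, same meaning.
- rule: Loose slide rule, 0.55 kg, along its x: heavy steel head with grip post, fixed polished nose (butt) at the -x end, light aluminium tongue with black graduations sliding out to +x. Origin on the underside below the post; z up. Stands on a smooth plastic foot, x -30 to +20 mm, 18 mm wide, 14 mm high; it drags on the bench with 1 to 3 N.
- post (a point): Centre of the upright grip post, 49 mm above the rule's underside: aluminium block 26 mm along the rule, 20 mm across, from 28 to 70 mm above the underside. Grip it across the rule. The rule's weight lies about 9 mm ahead of it.
- nose: The fixed round nose (butt): origin on its upright axis, 75 mm behind the post (-x), 19 mm above the underside. Steel, 10 mm across, from 14 to 24 mm above the underside: it passes over the 26 mm rails when the rule is lifted 14 mm or more (the foot, 45 mm ahead of it, does not). Each reading is taken with it pressed home with about 10 N.
- tip (a point): Axis of the round nose at the tongue's end, 19 mm above the underside, 181 mm ahead of the post (+x) with the tongue fully out. Nose 10 mm across, from 2 to 24 mm above the underside: 12 mm lower than the butt, so with the rule lifted 16 mm it still reaches 8 mm below the rail tops.
- tongue (a joint): Tongue position in m: 0 fully out (nose axes 256 mm apart), negative pushed in, hard stop at -0.030. Nose distance = 0.256 + value. A spring pushes it out: 1.7 N when out, 3.5 N at the stop. Fully out it is longer than any diagonal (237 to 252 mm between seats), so it must be pressed in to lie in the frame.
- dropper: Bystander: amber dropper bottle, 52 mm across, 110 mm high, origin under its centre.
- burner: Bystander: round metal spirit burner, 76 mm across, 58 mm high, origin under its centre.
- slidebox: Bystander: two stacked slide boxes, 80 x 55 mm, 44 mm high, origin under the centre.

How it is judged:
On the way, in this order (a step that is already met when the one before it is completed fails the run):
1. rule flat on the bench in the frame, noses home in corners a and c, the fixed nose pressed into its corner (((horizontal distance between nose and corner_a below 0.002 m and horizontal distance between tip and corner_c below 0.0035 m) or (horizontal distance between nose and corner_c below 0.002 m and horizontal distance between tip and corner_a below 0.0035 m)) and height (world z) of nose below 0.0215 m and angle between rule's own z axis and vertical below 0.04 rad and contact force between nose and frame above 7.5 N), for 0.3 s.
2. rule flat on the bench in the frame, noses home in corners b and d, the fixed nose pressed into its corner (((horizontal distance between nose and corner_b below 0.002 m and horizontal distance between tip and corner_d below 0.0035 m) or (horizontal distance between nose and corner_d below 0.002 m and horizontal distance between tip and corner_b below 0.0035 m)) and height (world z) of nose below 0.0215 m and angle between rule's own z axis and vertical below 0.04 rad and contact force between nose and frame above 7.5 N), for 0.3 s.
At the end, for the whole second after the job is handed in: The rule rests flat on the bench, let go, across the longer diagonal (either one if they differ by under 3.6 mm), fixed nose within 2 mm and tongue nose within 3.5 mm of the corner seats; frame never pressed over 25 N, bystanders moved under 20 mm (((x of corner_c in the frame of frame above 0.0978 m and linear speed of rule below 0.01 m/s and ((horizontal distance between nose and corner_a below 0.002 m and horizontal distance between tip and corner_c below 0.0035 m) or (horizontal distance between nose and corner_c below 0.002 m and horizontal distance between tip and corner_a below 0.0035 m)) and height (world z) of nose below 0.0215 m and angle between rule's own z axis and vertical below 0.04 rad) or (x of corner_c in the frame of frame below 0.1022 m and linear speed of rule below 0.01 m/s and ((horizontal distance between nose and corner_b below 0.002 m and horizontal distance between tip and corner_d below 0.0035 m) or (horizontal distance between nose and corner_d below 0.002 m and horizontal distance between tip and corner_b below 0.0035 m)) and height (world z) of nose below 0.0215 m and angle between rule's own z axis and vertical below 0.04 rad))); the robot touches nothing.
It fails at once if the rule pressed on the frame with more than 25 N (contact force between rule and frame above 25 N).
It fails at once if the robot pressed on the frame with more than 25 N (contact force between any of the arm, the fingers and frame above 25 N).
It fails at once if the bottle was disturbed (distance of dropper from where it was at the start of the episode above 0.02 m).
It fails at once if the burner was disturbed (distance of burner from where it was at the start of the episode above 0.02 m).
It fails at once if the slide boxes was disturbed (distance of slidebox from where it was at the start of the episode above 0.02 m).
It also fails if it takes over 72 s, if anything falls off the work surface, if the arm or the gripper's body presses on something with over 40 N, if the wrist force passes 120 N, or if a joint passes its speed limit or range.

ROBOT

A 6-joint arm with a two-finger parallel gripper is mounted at the origin on the work surface. World frame = base frame: x ahead of the robot, y to its left, z up, the work surface at z = 0. Lengths are in m, angles in rad, forces in N, time in s.
With the tool pointing down it reaches from about 0.4 to 0.925 m from the base axis. Payload 12.5 kg.
Tool frame: the origin (TCP) lies midway between the tips of the shut fingers; the grasp point (between the pads) lies 19 mm behind it; z points along the fingers, x is the direction in which the jaws open and shut, and the axes are right-handed (so a half turn about z gives the same grasp; the last joint's range is limited). The gripper opens to 95 mm and grips with 3 to 60 N. Pads are 20 mm wide; open, the fingers measure 119 mm over their backs; the gripper's body (75 mm by 180 mm) begins 59 mm behind the grasp point.
Start: joints at [-0.106, 0.491, 1.559, -0, 1.092, -0.106], TCP at [0.625, 0, 0.215] pointing down, gripper open.
Joint ranges: [-3.1, 3.1], [-0.84, 2.19], [0.05, 2.79], [-1.13, 4.28], [0.06, 2.93], [-2.69, 2.69]. Speed limits (rad/s): [2.22, 2.22, 2.79, 3.14, 3.14, 3.14].

INTERFACE

Orientations are given as a 3x3 rotation matrix whose columns are the frame's x, y, z axes.
In Python, from rig import robot gives the robot as it stands.
- The arm moves only by the tool carry_out, never from a script. Its argument "steps" is a list of rows, each an object of numbers: "wx", "wy", "wz": the turn, a rotation vector about the tool's x, y, z in rad; "tx", "ty", "tz": the shift along the tool's x, y, z in m; "jaw": the gripper command: -1 is fully open, 1 is shut, values between are in proportion. A call has 1 to 10 rows; each row shifts and turns the pose as measured when the row begins, along the tool's axes as they then stand; what a row does not reach is not made up. A row lasts 1/10 s, in which the tool goes at most 50 mm and 8.59 degrees, less where a joint would pass 70% of its speed; a pose out of reach is approached as far as the arm can. A call is refused whole if a number of a shift passes 0.05 or a number of a turn 0.15, either way. A call with a gripper value outside its range is refused whole. The fingers move at their own pace and stop on an object; "newtons" is the grip in N (left out, the last holds). Time passes only in rows, so rows that do not move let the fingers close. It gives the time, the measured TCP pose, the force and the opening at its end, in the units of the state.
- robot.sense(): the state, without advancing time (a new reading comes with each control period).
- robot.read_camera(name): name is "scene" or "side" or "wrist"; returns a dict with "pixels" (400x640x3 uint8, blue, green, red), "depth" (400x640 float32, m along the optical axis (not along the pixel's ray), 0 where there is no reading), "mtx" (3x3 intrinsics, pixels), "R" (3x3) and "t" (3): a world point X has camera coordinates R X + t. Camera axes: x right, y down, z forward; pixel columns grow to the right and rows downward; lengths in m; the calibration is good to about 2 mm. A picture is of the moment at which its call begins.
- robot.hand_in(): hands the job in, once; it reports no verdict.
The state is a dict: "time": time; "joints": joint angles; "qvel": joint speeds; "effort": joint torques, N m; "eef_pos": TCP position; "orientation": TCP orientation; "contact_force": force on the tool from outside, world axes, zero at the start; "moment": the same for the moment, N m; "width": finger opening in m.
Only numpy, scipy, OpenCV 4.12 (cv2) and the standard library are available. Lean on these libraries where they do the work, as an engineer would, in place of code of your own. Each camera call takes 0.05 s, during which the arm holds its last target.

## Working session

There is one attempt and no reset: what is moved stays moved. The work goes in short steps, Python scripts to look and compute and a tool call to move; the robot and the scene stay as the last step left them, time stands still between calls to the robot, and variables do not carry over. Pictures are saved under pics/ and viewed, and the job is handed in when it is done.

Besides the shell and the picture viewer there is one more tool, called by a JSON object that holds its "fn" and its "kwargs". carry_out: Moves the arm, as the interface text tells. Its arguments: {"type":"object","properties":{"steps":{"type":"array","items":{"type":"object","properties":{"wx":{"type":"number"},"wy":{"type":"number"},"wz":{"type":"number"},"tx":{"type":"number"},"ty":{"type":"number"},"tz":{"type":"number"},"jaw":{"type":"number"}}}},"newtons":{"type":"number"}},"required":["steps"]}

```bash
ls; mkdir -p pics
python3 - <<'E'
from rig import robot
import cv2, numpy as np, pickle
s=robot.sense(); print(s)
for n in ["scene","side","wrist"]:
    c=robot.read_camera(n); cv2.imwrite(f"pics/{n}0.png",c["pixels"]); pickle.dump(c,open(f"{n}0.pkl","wb"))
    print(n,c["mtx"].tolist(),c["R"].round(4).tolist(),c["t"].round(4).tolist())
E
```

```text
pics
{'time': 0.0, 'joints': array([-1.05603535e-01,  4.91561713e-01,  1.55945584e+00, -3.01323993e-05,
        1.09169665e+00, -1.05587467e-01]), 'qvel': array([ 4.58375209e-05,  5.50204219e-04, -1.00351202e-03,  9.53932002e-04,
       -1.02987432e-03, -8.52878427e-04]), 'effort': array([-9.52334158e-04, -6.12640929e+01, -2.58175153e+01,  6.92750537e-02,
        4.83079045e-02, -1.38641695e-05]), 'eef_pos': array([6.24752957e-01, 3.93895241e-05, 2.14058212e-01]), 'orientation': array([[ 9.99999375e-01, -2.21368386e-06, -1.11811227e-03],
       [-2.11123489e-06, -9.99999996e-01,  9.16279092e-05],
       [-1.11811247e-03, -9.16254913e-05, -9.99999371e-01]]), 'contact_force': array([-0.0215668 , -0.47470441,  0.54920539]), 'moment': array([-0.04020793, -0.0545015 ,  0.02011664]), 'width': 0.09508274084829402}
scene [[381.9237562457826, 0.0, 319.86257436297535], [0.0, 381.9237562457826, 201.90075735763162], [0.0, 0.0, 1.0]] [[-0.0712, 0.9974, 0.013], [0.6831, 0.0582, -0.728], [-0.7268, -0.043, -0.6855]] [0.0538, -0.2986, 1.5767]
side [[481.13985301072154, 0.0, 312.04437081817287], [0.0, 481.13985301072154, 204.98132815368996], [0.0, 0.0, 1.0]] [[0.9332, -0.3589, 0.0164], [-0.195, -0.5444, -0.8158], [0.3018, 0.7582, -0.578]] [-0.5132, 0.1588, 1.0936]
wrist [[340.5968433212407, 0.0, 320.5515459515803], [0.0, 340.5968433212407, 201.4901731034112], [0.0, 0.0, 1.0]] [[1.0, 0.0012, -0.0002], [0.0012, -0.9613, 0.2757], [0.0001, -0.2757, -0.9613]] [-0.6257, -0.0315, 0.3922]
```

View pics/scene0.png

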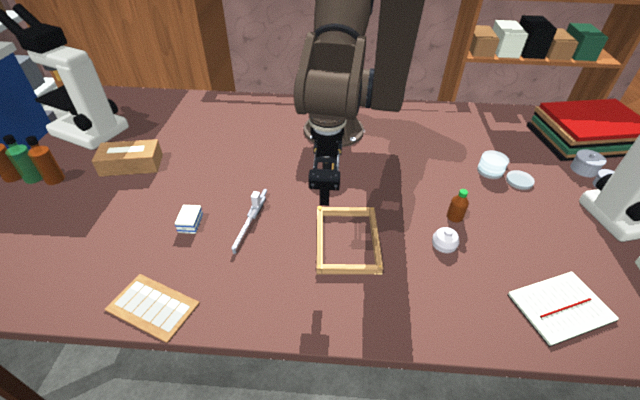

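View pics/side0.png

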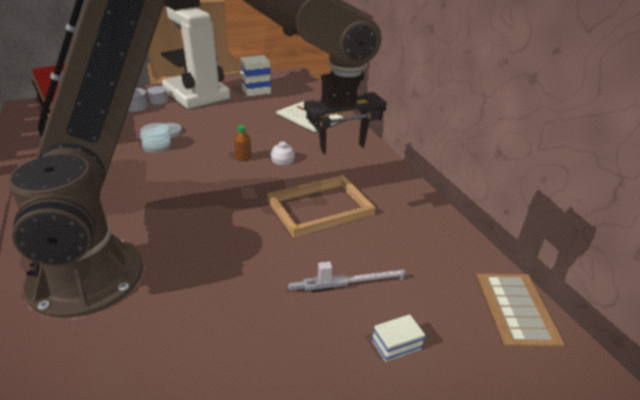

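View pics/wrist0.png

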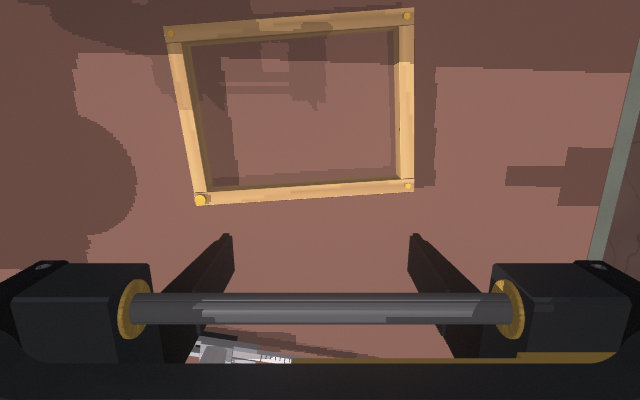

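```bash
cat > h.py <<'E'
import numpy as np,cv2,pickle
def ray(c,u,v,z):
    K,R,t=c["mtx"],c["R"],c["t"]
    d=R.T@np.linalg.inv(K)@np.array([u,v,1.]); o=-R.T@t
    return o+d*(z-o[2])/d[2]
def proj(c,X):
    p=c["R"]@np.asarray(X,float)+c["t"]; q=c["mtx"]@p; return q[:2]/q[2]
def cloud(c):
    K,R,t=c["mtx"],c["R"],c["t"]; h,w=c["depth"].shape
    u,v=np.meshgrid(np.arange(w),np.arange(h)); d=c["depth"]
    P=np.stack([(u-K[0,2])/K[0,0]*d,(v-K[1,2])/K[1,1]*d,d],-1)
    X=(P-t)@R; X[d==0]=np.nan; return X
def zoom(c,x0,y0,x1,y1,f,name):
    cv2.imwrite(name,cv2.resize(c["pixels"][y0:y1,x0:x1],None,fx=f,fy=f,interpolation=cv2.INTER_CUBIC))
E
python3 - <<'E'
from h import *
c=pickle.load(open("wrist0.pkl","rb")); zoom(c,150,0,430,215,2.8,"pics/wz.png")
s=pickle.load(open("scene0.pkl","rb")); zoom(s,160,170,400,290,3.3,"pics/sz.png")
for n in ["wrist","scene"]:
    c=pickle.load(open(n+"0.pkl","rb")); X=cloud(c)
    m=(X[...,2]>.02)&(X[...,2]<.035)&(X[...,0]>.4)&(X[...,1]>-.15 )&(X[...,1]<.4)
    print(n,m.sum(), np.nanmin(X[m],0),np.nanmax(X[m],0))
E
```

```text
wrist 12654 [ 0.4746928  -0.02869068  0.02000787] [0.72748349 0.16661996 0.03257969]
scene 1369 [ 0.463085   -0.02835613  0.02001525] [0.72771327 0.39933418 0.03482988]
```

View pics/wz.png

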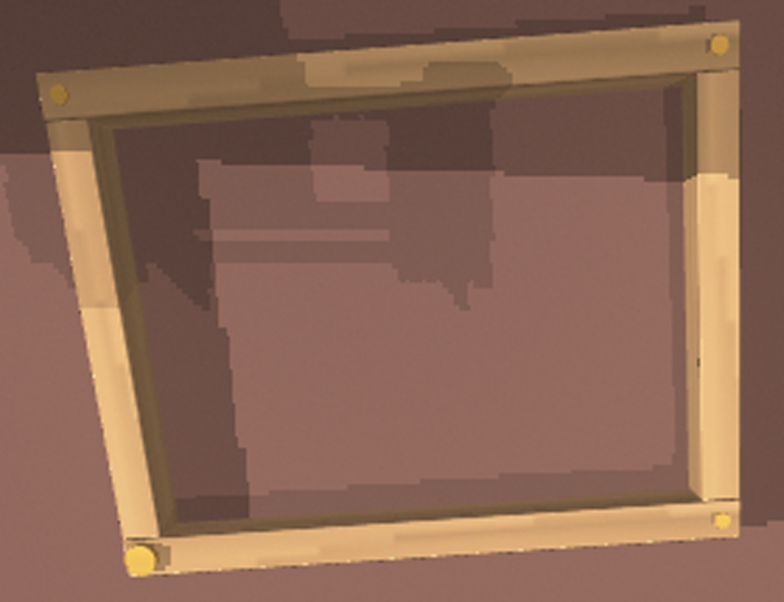

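View pics/sz.png

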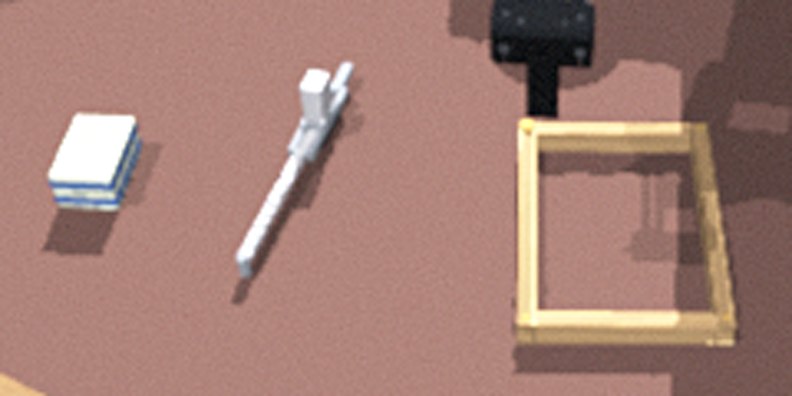

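```bash
cat > fr.py <<'E'
from h import *
def fitframe(c,p):  # p: approx pixel inner-top corners a,b,c,d
    p={k:np.array(v,float) for k,v in p.items()}
    g=cv2.GaussianBlur(c["pixels"],(0,0),.7).astype(float)
    lines={}
    for e in ["ab","bc","cd","da"]:
        A,B=p[e[0]],p[e[1]]; t=(B-A)/np.linalg.norm(B-A); n=np.array([-t[1],t[0]])
        pts=[]
        for f in np.linspace(.08,.92,60):
            q=A+f*(B-A); s=np.arange(-3.5,3.51,.1)
            xy=(q+s[:,None]*n).astype(np.float32)
            pr=cv2.remap(g.astype(np.float32),xy[None,:,0],xy[None,:,1],cv2.INTER_LINEAR)[0]
            gr=np.abs(np.gradient(pr,axis=0)).sum(1); i=gr.argmax()
            if 2<i<len(s)-3: pts.append(xy[i])
        W=np.array([ray(c,u,v,.026)[:2] for u,v in pts])
        m=np.ones(len(W),bool)
        for _ in range(5):
            ce=np.median(W[m],0); v=cv2.fitLine(W[m].astype(np.float32),cv2.DIST_HUBER,0,1e-4,1e-4).ravel()
            d=(W-v[2:])@np.array([-v[1],v[0]]); m=np.abs(d)<.001
        lines[e]=(v[2:].astype(float),v[:2].astype(float)); print(e,m.sum(),len(W),"rms",d[m].std(),"ang",np.degrees(np.arctan2(v[1],v[0]))%180)
    def X(l1,l2):
        (a,u),(b,w)=lines[l1],lines[l2]; k=np.linalg.solve(np.array([u,-w]).T,b-a); return a+k[0]*u
    C={"a":X("da","ab"),"b":X("ab","bc"),"c":X("bc","cd"),"d":X("cd","da")}
    return C
def seats(C):
    S={}
    for k,(n1,n2) in dict(a="bd",b="ac",c="bd",d="ac").items():
        o=C[k];u=C[n1]-o;w=C[n2]-o;u/=np.linalg.norm(u);w/=np.linalg.norm(w)
        s=abs(u[0]*w[1]-u[1]*w[0]); S[k]=o+5e-3/s*(u+w)
    return S
if __name__=="__main__":
    c=pickle.load(open("wrist0.pkl","rb")); z=lambda x,y:(x/2.8+150-.32,y/2.8-.32)
    C=fitframe(c,dict(a=z(158,536),b=z(703,500),c=z(697,72),d=z(90,122)))
    S=seats(C)
    for k in "abcd": print(k,C[k].round(4),S[k].round(4),proj(c,[*C[k],.026]).round(1))
    N=np.linalg.norm
    print("rails",N(C["a"]-C["b"]),N(C["c"]-C["d"]),N(C["a"]-C["d"]),N(C["c"]-C["b"]))
    print("diag ac",N(S["a"]-S["c"]),"bd",N(S["b"]-S["d"]))
    print(ray(c,150+141/2.8,560/2.8,.03))
    s=pickle.load(open("scene0.pkl","rb"));
    for u,v,zz in [(160+315/3.3,170+80/3.3,.07),(160+348/3.3,170+68/3.3,.024),(160+247/3.3,170+260/3.3,.024)]: print(ray(s,u,v,zz))
E
python3 fr.py
```

```text
ab 60 60 rms 0.00027436979835087017 ang 3.9740348
bc 60 60 rms 0.00029601483050825195 ang 94.464745
cd 60 60 rms 0.00026470445977837574 ang 3.8464563
da 60 60 rms 0.0002475997623272494 ang 94.664635
a [ 0.5018 -0.0137] [ 0.5064 -0.0084] [206.7 191.8]
b [0.7113 0.0008] [0.7059 0.0055] [399.9 179. ]
c [0.6995 0.1511] [0.6949 0.1458] [397.9  25. ]
d [0.4895 0.137 ] [0.4949 0.1323] [179.9  40.9]
rails 0.2100036118388622 0.21053560521910908 0.15118666050672777 0.15071241547817707
diag ac 0.24357556975875794 bd 0.24620962205010918
[ 0.49540918 -0.02185521  0.03      ]
[ 0.49582773 -0.21861431  0.07      ]
[ 0.4255856  -0.20381773  0.024     ]
[ 0.67756677 -0.2465782   0.024     ]
```

{"fn": "carry_out", "kwargs": {"steps": [{"tx": -0.022, "ty": 0.037, "jaw": -1}, {"tx": -0.022, "ty": 0.037}, {"tx": -0.022, "ty": 0.037}, {"tx": -0.022, "ty": 0.037}, {"tx": -0.022, "ty": 0.037}, {"tx": -0.019, "ty": 0.034}, {"wz": -0.14}, {"wz": -0.14}, {"wz": -0.14}, {"wz": -0.14}]}}

```text
$.steps[0]: bad value
```

{"fn": "carry_out", "kwargs": {"steps": [{"wz": -0.14}, {"wz": -0.14}, {"wz": -0.14}, {"wz": -0.14}, {"wz": -0.14}, {"wz": -0.14}, {"wz": 0}]}}

```text
$.steps[0]: bad value
```

```bash
cat > cam.py <<'E'
import sys
from h import *
from rig import robot
n,tag=sys.argv[1:3]
s=robot.sense(); c=robot.read_camera(n); pickle.dump(c,open(f"{n}{tag}.pkl","wb")); cv2.imwrite(f"pics/{n}{tag}.png",c["pixels"])
print(s["time"],s["eef_pos"].round(4),"yaw",np.degrees(np.arctan2(s["orientation"][1,0],s["orientation"][0,0])).round(2),"z",s["orientation"][:,2].round(4),"F",s["contact_force"].round(2),"w",s["width"].round(4),"q",s["joints"].round(2))
E
python3 cam.py wrist 1
```

```text
Traceback (most recent call last):
  File "cam.py", line 6, in <module>
    print(s["time"],s["eef_pos"].round(4),"yaw",np.degrees(np.arctan2(s["orientation"][1,0],s["orientation"][0,0])).round(2),"z",s["orientation"][:,2].round(4),"F",s["contact_force"].round(2),"w",s["width"].round(4),"q",s["joints"].round(2))
                                                                                                                                                                                                    ^^^^^^^^^^^^^^^^
AttributeError: 'float' object has no attribute 'round'
```

View pics/wrist1.png

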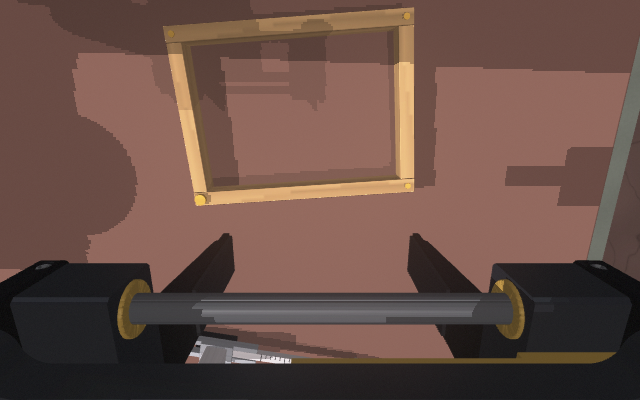

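{"fn": "carry_out", "kwargs": {"steps": [{"tx": -0.022, "ty": 0.037, "tz": 0, "wx": 0, "wy": 0, "wz": 0, "jaw": -1}, {"tx": -0.022, "ty": 0.037, "tz": 0, "wx": 0, "wy": 0, "wz": 0, "jaw": -1}, {"tx": -0.022, "ty": 0.037, "tz": 0, "wx": 0, "wy": 0, "wz": 0, "jaw": -1}, {"tx": -0.022, "ty": 0.037, "tz": 0, "wx": 0, "wy": 0, "wz": 0, "jaw": -1}, {"tx": -0.022, "ty": 0.037, "tz": 0, "wx": 0, "wy": 0, "wz": 0, "jaw": -1}, {"tx": -0.019, "ty": 0.034, "tz": 0, "wx": 0, "wy": 0, "wz": 0, "jaw": -1}]}}

```text
time: 0.8
eef_pos: [0.4932, -0.2221, 0.2129]
orientation: [[1.0, 0.008, -0.001], [0.008, -1.0, 0.001], [-0.001, -0.001, -1.0]]
contact_force: [0.7, 0.4, 0.0]
width: 0.0952
```

{"fn": "carry_out", "kwargs": {"steps": [{"tx": 0, "ty": 0, "tz": 0, "wx": 0, "wy": 0, "wz": -0.14, "jaw": -1}, {"tx": 0, "ty": 0, "tz": 0, "wx": 0, "wy": 0, "wz": -0.14, "jaw": -1}, {"tx": 0, "ty": 0, "tz": 0, "wx": 0, "wy": 0, "wz": -0.14, "jaw": -1}, {"tx": 0, "ty": 0, "tz": 0, "wx": 0, "wy": 0, "wz": -0.14, "jaw": -1}, {"tx": 0, "ty": 0, "tz": 0, "wx": 0, "wy": 0, "wz": -0.14, "jaw": -1}, {"tx": 0, "ty": 0, "tz": 0, "wx": 0, "wy": 0, "wz": -0.14, "jaw": -1}, {"tx": 0, "ty": 0, "tz": 0, "wx": 0, "wy": 0, "wz": -0.14, "jaw": -1}, {"tx": 0, "ty": 0, "tz": 0, "wx": 0, "wy": 0, "wz": -0.14, "jaw": -1}, {"tx": 0, "ty": 0, "tz": 0, "wx": 0, "wy": 0, "wz": -0.14, "jaw": -1}, {"tx": 0, "ty": 0, "tz": 0, "wx": 0, "wy": 0, "wz": -0.14, "jaw": -1}]}}

```text
time: 1.8
eef_pos: [0.4895, -0.2273, 0.2122]
orientation: [[0.117, 0.993, -0.003], [0.993, -0.117, 0.001], [0.001, -0.003, -1.0]]
contact_force: [0.8, -0.1, 0.0]
width: 0.0948
```

```bash
sed -i 's/s\["width"\].round(4)/round(s["width"],4)/' cam.py; python3 cam.py wrist 2
```

```text
1.8 [ 0.4895 -0.2273  0.2122] yaw 83.31 z [-0.0033  0.0014 -1.    ] F [ 0.77 -0.07  0.  ] w 0.0948 q [-0.56  0.37  1.77 -0.    1.   -2.01]
```

View pics/wrist2.png

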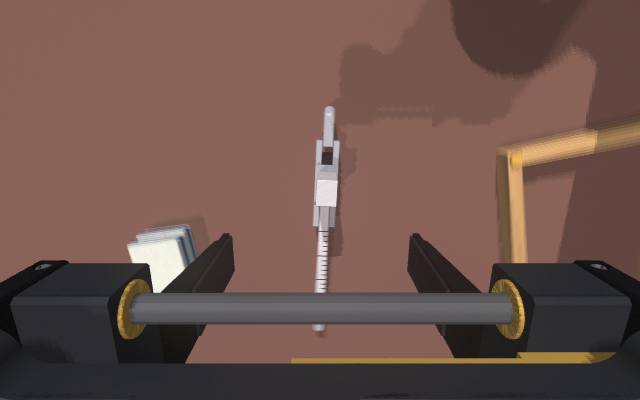

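Run:
```python
from h import *
c=pickle.load(open("wrist2.pkl","rb")); zoom(c,280,95,370,345,2.4,"pics/w2z.png")
X=cloud(c); z=X[...,2]
m=(z>.064)&(z<.08); m[:, :290]=0; m[:,365:]=0; m[230:]=0
P=X[m]; print(m.sum(),P.mean(0),P.std(0)); r=cv2.minAreaRect((P[:,:2]*1000).astype(np.float32)); print(r)
for u,v in [(329,112),(319.5,326)]: print(ray(c,u,v,.024), z[int(v),int(u)])
```

```text
582 [ 0.49340256 -0.22120724  0.07114479] [0.00769147 0.00581584 0.00120498]
((494.1822204589844, -221.35951232910156), (19.98649024963379, 26.29854965209961), 79.89165496826172)
[ 0.42170322 -0.20949874  0.024     ] 0.024833064319504636
[ 0.67265431 -0.24864735  0.024     ] 0.02584382316975817
```

View pics/w2z.png

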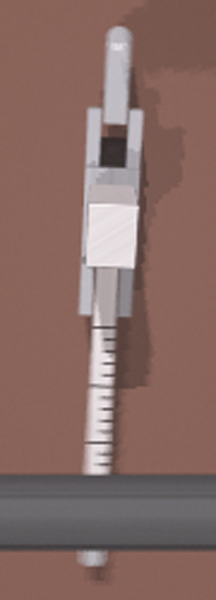

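{"fn": "carry_out", "kwargs": {"steps": [{"tx": 0.0066, "ty": 0.0043, "tz": 0.02, "wx": 0, "wy": 0, "wz": 0.046, "jaw": -0.3}, {"tx": 0, "ty": 0, "tz": 0.03, "wx": 0, "wy": 0, "wz": 0, "jaw": -0.3}, {"tx": 0, "ty": 0, "tz": 0.03, "wx": 0, "wy": 0, "wz": 0, "jaw": -0.3}, {"tx": 0, "ty": 0, "tz": 0.02, "wx": 0, "wy": 0, "wz": 0, "jaw": -0.3}, {"tx": 0, "ty": 0, "tz": 0.0, "wx": 0, "wy": 0, "wz": 0, "jaw": -0.3}, {"tx": 0, "ty": 0, "tz": 0.0, "wx": 0, "wy": 0, "wz": 0, "jaw": -0.3}]}}

```text
time: 2.45
eef_pos: [0.4951, -0.2212, 0.1101]
orientation: [[0.17, 0.985, -0.001], [0.985, -0.17, 0.0], [-0.0, -0.001, -1.0]]
contact_force: [0.7, -0.2, -0.2]
width: 0.0625
```

```bash
python3 cam.py wrist 3
python3 - <<'E'
from h import *
c=pickle.load(open("wrist3.pkl","rb"))
X=cloud(c); z=X[...,2]
m=(z>.064)&(z<.08)&(abs(X[...,0]-.495)<.025)&(abs(X[...,1]+.221)<.025)
P=X[m]; print(m.sum(),P.mean(0)); r=cv2.minAreaRect((P[:,:2]*1000).astype(np.float32)); print(r)
E
```

```text
2.45 [ 0.4951 -0.2212  0.1101] yaw 80.18 z [-1.e-03  1.e-04 -1.e+00] F [ 0.66 -0.17 -0.2 ] w 0.0625 q [-0.54  0.51  1.87 -0.    0.76 -1.94]
1199 [ 0.49275687 -0.22120732  0.07101099]
((493.8110656738281, -221.18972778320312), (19.780412673950195, 26.047739028930664), 80.03426361083984)
```

View pics/wrist3.png

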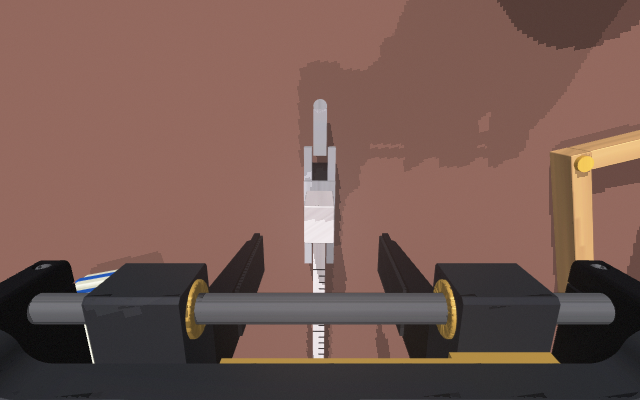

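{"fn": "carry_out", "kwargs": {"newtons": 40, "steps": [{"tx": 0, "ty": 0, "tz": 0.03, "wx": 0, "wy": 0, "wz": 0, "jaw": -0.3}, {"tx": 0, "ty": 0, "tz": 0.03, "wx": 0, "wy": 0, "wz": 0, "jaw": -0.3}, {"tx": 0, "ty": 0, "tz": 0.015, "wx": 0, "wy": 0, "wz": 0, "jaw": -0.3}, {"tx": 0, "ty": 0, "tz": 0.004, "wx": 0, "wy": 0, "wz": 0, "jaw": -0.3}, {"tx": 0, "ty": 0, "tz": 0, "wx": 0, "wy": 0, "wz": 0, "jaw": -0.3}, {"tx": 0, "ty": 0, "tz": 0, "wx": 0, "wy": 0, "wz": 0, "jaw": -0.3}]}}

```text
time: 3.1
eef_pos: [0.4993, -0.2238, 0.0367]
orientation: [[0.174, 0.985, 0.011], [0.985, -0.174, -0.007], [-0.005, 0.012, -1.0]]
contact_force: [0.0, 0.6, 0.0]
width: 0.062
```

{"fn": "carry_out", "kwargs": {"newtons": 40, "steps": [{"tx": 0, "ty": 0, "tz": 0, "wx": 0, "wy": 0, "wz": 0, "jaw": 1}, {"tx": 0, "ty": 0, "tz": 0, "wx": 0, "wy": 0, "wz": 0, "jaw": 1}, {"tx": 0, "ty": 0, "tz": 0, "wx": 0, "wy": 0, "wz": 0, "jaw": 1}, {"tx": 0, "ty": 0, "tz": 0, "wx": 0, "wy": 0, "wz": 0, "jaw": 1}, {"tx": 0, "ty": 0, "tz": 0, "wx": 0, "wy": 0, "wz": 0, "jaw": 1}, {"tx": 0, "ty": 0, "tz": 0, "wx": 0, "wy": 0, "wz": 0, "jaw": 1}, {"tx": 0, "ty": 0, "tz": 0, "wx": 0, "wy": 0, "wz": 0, "jaw": 1}, {"tx": 0, "ty": 0, "tz": 0, "wx": 0, "wy": 0, "wz": 0, "jaw": 1}]}}

```text
time: 3.9
eef_pos: [0.5005, -0.2245, 0.0399]
orientation: [[0.175, 0.984, 0.015], [0.985, -0.175, -0.009], [-0.007, 0.016, -1.0]]
contact_force: [-0.4, 0.7, 0.6]
width: 0.0196
```

```bash
python3 cam.py wrist 4
```

```text
3.9 [ 0.5005 -0.2245  0.0399] yaw 79.93 z [ 0.0147 -0.0094 -0.9998] F [-0.4   0.71  0.62] w 0.0196 q [-0.54  0.62  1.92 -0.    0.59 -1.94]
```

View pics/wrist4.png

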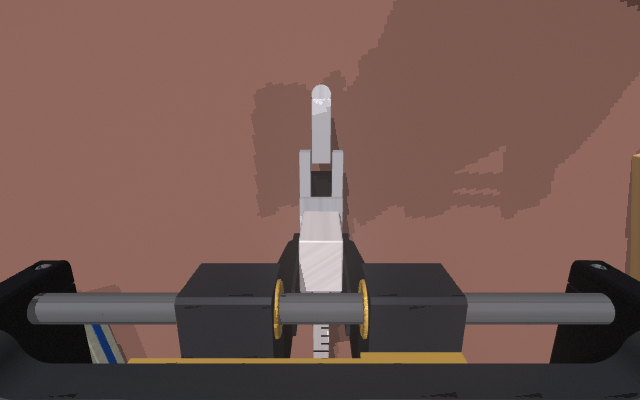

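{"fn": "carry_out", "kwargs": {"newtons": 40, "steps": [{"tx": 0, "ty": 0, "tz": -0.02, "wx": 0, "wy": 0, "wz": 0, "jaw": 1}, {"tx": 0, "ty": 0, "tz": -0.02, "wx": 0, "wy": 0, "wz": 0, "jaw": 1}, {"tx": 0, "ty": 0, "tz": -0.02, "wx": 0, "wy": 0, "wz": 0, "jaw": 1}, {"tx": 0, "ty": 0, "tz": 0, "wx": 0, "wy": 0, "wz": 0, "jaw": 1}]}}

```text
time: 4.35
eef_pos: [0.4979, -0.2229, 0.0988]
orientation: [[0.175, 0.985, 0.009], [0.985, -0.175, -0.006], [-0.004, 0.009, -1.0]]
contact_force: [0.3, -0.2, -5.7]
width: 0.0196
```

{"fn": "carry_out", "kwargs": {"newtons": 40, "steps": [{"tx": 0, "ty": 0, "tz": 0, "wx": 0, "wy": 0, "wz": 0, "jaw": 1}, {"tx": 0, "ty": 0, "tz": 0, "wx": 0, "wy": 0, "wz": 0, "jaw": 1}, {"tx": 0, "ty": 0, "tz": 0, "wx": 0, "wy": 0, "wz": 0, "jaw": 1}]}}

```text
time: 4.65
eef_pos: [0.4967, -0.2222, 0.096]
orientation: [[0.175, 0.985, 0.005], [0.985, -0.175, -0.004], [-0.003, 0.006, -1.0]]
contact_force: [-0.6, 0.1, -5.5]
width: 0.0194
```

```bash
python3 cam.py wrist 5; python3 cam.py side 5
python3 - <<'E'
from h import *
c=pickle.load(open("side5.pkl","rb"));zoom(c,240,150,480,330,3.3,"pics/side5z.png")
E
```

```text
4.65 [ 0.4967 -0.2222  0.096 ] yaw 79.93 z [ 0.0053 -0.0037 -1.    ] F [-0.63  0.06 -5.48] w 0.0194 q [-0.54  0.53  1.88 -0.    0.72 -1.94]
4.7 [ 0.4966 -0.2221  0.0959] yaw 79.93 z [ 0.005  -0.0035 -1.    ] F [-0.37  0.51 -5.71] w 0.0198 q [-0.54  0.53  1.88 -0.    0.72 -1.94]
```

View pics/wrist5.png

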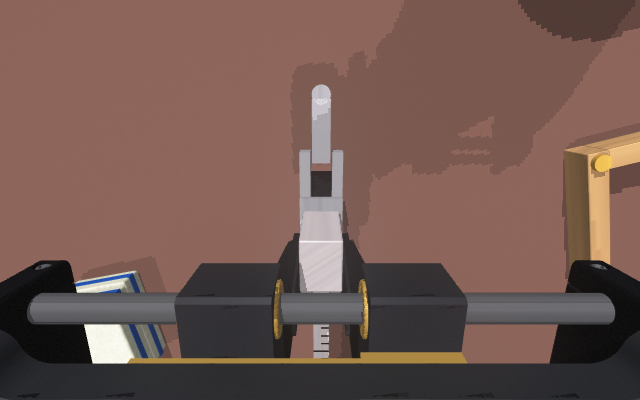

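View pics/side5z.png

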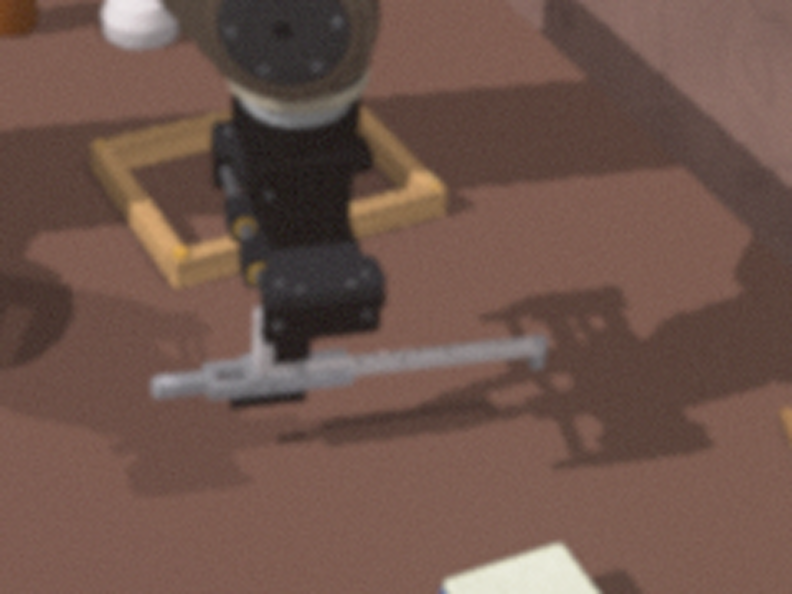

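```bash
cat > plan.py <<'E'
from h import *
from scipy.spatial.transform import Rotation as Ro
import json
def rz(a): return np.array([[np.cos(a),-np.sin(a),0],[np.sin(a),np.cos(a),0],[0,0,1]])
def calib():
    R=np.array([[0.175,.9845,.0147],[.9846,-.1748,-.0094],[-.0067,.0161,-.9998]])
    u,_,v=np.linalg.svd(R);R=u@v
    p=np.array([.5005,-.2245,.0399])
    c=pickle.load(open("wrist4.pkl","rb"))
    n=ray(c,321,93,.024); yaw=np.radians(79.93-90)
    print("butt",n,"depth z",cloud(c)[93,321])
    RR=rz(yaw); f=RR[:,0]
    off=(n-p)@f; lat=(n-p)@RR[:,1]; print("along",off,"lat",lat)
    org=p.copy(); org[:2]+= (off+.075)*f[:2]   # lateral: use 0 (pads centre)
    org[2]=0
    return R.T@RR, R.T@(org-p)   # rule in tool
def toolpose(butt_xy,yaw,h,T):
    RR=rz(yaw); org=np.array([*butt_xy,h])+.075*RR[:,0]
    R=RR@T[0].T; return R, org-R@T[1]
def rulepose(s,T):
    R=s["orientation"]@T[0]; o=s["eef_pos"]+s["orientation"]@T[1]
    return R,o,o-.075*R[:,0]+0.019*R[:,2],o+.181*R[:,0]+0.019*R[:,2]
def delta(s,R,p):
    Rt=s["orientation"]; return Rt.T@(p-s["eef_pos"]), Ro.from_matrix(Rt.T@R).as_rotvec()
if __name__=="__main__":
    T=calib(); pickle.dump(T,open("T.pkl","wb")); print(T)
E
python3 plan.py
cat > st.py <<'E'
import sys
from plan import *
from rig import robot
T=pickle.load(open("T.pkl","rb")); s=robot.sense()
R,o,b,t=rulepose(s,T)
print("t",round(s["time"],2),"eef",s["eef_pos"].round(4),"F",s["contact_force"].round(2),"M",s["moment"].round(2),"q6",s["joints"][5].round(2))
print("rule yaw",np.degrees(np.arctan2(R[1,0],R[0,0])).round(2),"pitch(tip up)",R[2,0].round(4),"roll",R[2,1].round(4),"h",o[2].round(4),"butt",b.round(4),"tip0",t.round(4))
# axes in tool frame
if len(sys.argv)>1:
    x,y,yaw,h=map(float,sys.argv[1:5]); Rt,pt=toolpose((x,y),np.radians(yaw),h,T); d,w=delta(s,Rt,pt); print("shift",d.round(4),"turn",w.round(4))
E
python3 st.py
```

```text
butt [ 0.41973273 -0.2091679   0.024     ] depth z [ 0.41976929 -0.20916023  0.02702542]
along -0.08220387652546553 lat 0.0009736491748432891
(array([[ 1.09690055e-04,  9.99977601e-01, -6.69225949e-03],
       [ 9.99870241e-01, -1.86996128e-06,  1.61090440e-02],
       [ 1.61086706e-02, -6.69315811e-03, -9.99847845e-01]]), array([ 0.00026623, -0.00784569,  0.03977788]))
t 4.75 eef [ 0.4967 -0.2222  0.0961] F [-0.1   0.1  -5.52] M [ 0.09 -0.07 -0.01] q6 -1.94
rule yaw -10.07 pitch(tip up) -0.0102 roll 0.004 h 0.0563 butt [ 0.4156 -0.2077  0.0761] tip0 [ 0.6676 -0.2525  0.0735]
```

```bash
python3 st.py 0.4921 -0.020 39.3 0.055
```

```text
t 4.75 eef [ 0.4967 -0.2222  0.0961] F [-0.1   0.1  -5.52] M [ 0.09 -0.07 -0.01] q6 -1.94
rule yaw -10.07 pitch(tip up) -0.0102 roll 0.004 h 0.0563 butt [ 0.4156 -0.2077  0.0761] tip0 [ 0.6676 -0.2525  0.0735]
shift [0.2607 0.0136 0.0006] turn [-0.0137  0.0057 -0.8616]
```

{"fn": "carry_out", "kwargs": {"steps": [{"tx": 0.037, "ty": 0.002, "tz": -0.001, "wx": -0.003, "wy": 0, "wz": 0, "jaw": 1}, {"tx": 0.037, "ty": 0.002, "tz": -0.001, "wx": -0.003, "wy": 0, "wz": 0, "jaw": 1}, {"tx": 0.037, "ty": 0.002, "tz": -0.001, "wx": -0.003, "wy": 0, "wz": 0, "jaw": 1}, {"tx": 0.037, "ty": 0.002, "tz": -0.001, "wx": -0.003, "wy": 0, "wz": 0, "jaw": 1}, {"tx": 0.037, "ty": 0.002, "tz": -0.001, "wx": -0.003, "wy": 0, "wz": 0, "jaw": 1}, {"tx": 0.037, "ty": 0.002, "tz": -0.001, "wx": -0.003, "wy": 0, "wz": 0, "jaw": 1}, {"tx": 0.0, "ty": 0, "tz": -0.001, "wx": -0.001, "wy": 0, "wz": -0.12, "jaw": 1}, {"tx": 0, "ty": 0, "tz": -0.001, "wx": -0.001, "wy": 0, "wz": -0.12, "jaw": 1}, {"tx": 0, "ty": 0, "tz": -0.001, "wx": -0.001, "wy": 0, "wz": -0.12, "jaw": 1}, {"tx": 0, "ty": 0, "tz": -0.001, "wx": -0.001, "wy": 0, "wz": -0.12, "jaw": 1}]}}

```text
time: 5.75
eef_pos: [0.5485, 0.0032, 0.1013]
orientation: [[-0.312, 0.95, 0.023], [0.95, 0.312, -0.006], [-0.013, 0.02, -1.0]]
contact_force: [-0.1, 0.2, -6.0]
width: 0.02
```

{"fn": "carry_out", "kwargs": {"steps": [{"tx": 0.0, "ty": 0, "tz": -0.001, "wx": -0.001, "wy": 0, "wz": -0.12, "jaw": 1}, {"tx": 0, "ty": 0, "tz": -0.001, "wx": -0.001, "wy": 0, "wz": -0.12, "jaw": 1}, {"tx": 0, "ty": 0, "tz": -0.001, "wx": -0.001, "wy": 0, "wz": -0.05, "jaw": 1}, {"tx": 0, "ty": 0, "tz": -0.001, "wx": -0.001, "wy": 0, "wz": 0, "jaw": 1}]}}

```text
time: 6.15
eef_pos: [0.5478, 0.0036, 0.1036]
orientation: [[-0.584, 0.811, 0.024], [0.811, 0.584, -0.003], [-0.016, 0.017, -1.0]]
contact_force: [-0.6, -1.0, -4.5]
width: 0.0196
```

```bash
python3 st.py 0.4921 -0.020 39.3 0.05;python3 cam.py wrist 6
```

```text
t 6.15 eef [0.5478 0.0036 0.1036] F [-0.56 -0.97 -4.48] M [ 0.19 -0.01  0.02] q6 -2.31
rule yaw 35.76 pitch(tip up) 0.0011 roll -0.0097 h 0.0637 butt [ 0.4812 -0.0446  0.0826] tip0 [0.689  0.105  0.0829]
shift [0.0187 0.0228 0.0138] turn [ 0.0004  0.0108 -0.0616]
6.15 [0.5478 0.0036 0.1036] yaw 125.75 z [ 0.0236 -0.0033 -0.9997] F [-0.56 -0.97 -4.48] w 0.0196 q [-0.11  0.52  1.88 -0.    0.72 -2.31]
```

View pics/wrist6.png

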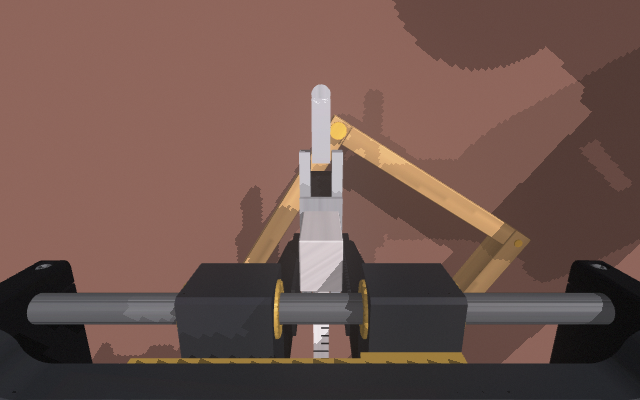

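{"fn": "carry_out", "kwargs": {"steps": [{"tx": 0.0187, "ty": 0.0228, "tz": 0.008, "wx": 0, "wy": 0.0108, "wz": -0.0616, "jaw": 1}, {"tx": 0, "ty": 0, "tz": -0.001, "wx": -0.001, "wy": 0, "wz": 0, "jaw": 1}, {"tx": 0, "ty": 0, "tz": -0.001, "wx": -0.001, "wy": 0, "wz": 0, "jaw": 1}]}}

```text
time: 6.5
eef_pos: [0.5557, 0.0324, 0.0972]
orientation: [[-0.629, 0.777, 0.018], [0.778, 0.629, 0.007], [-0.006, 0.018, -1.0]]
contact_force: [-0.4, -0.3, -5.3]
width: 0.0197
```

```bash
python3 st.py 0.4921 -0.020 39.3 0.04;python3 cam.py wrist 7
```

```text
t 6.5 eef [0.5557 0.0324 0.0972] F [-0.41 -0.35 -5.27] M [ 0.1   0.04 -0.02] q6 -2.32
rule yaw 38.96 pitch(tip up) 0.0021 roll 0.0007 h 0.0572 butt [ 0.4918 -0.0193  0.0761] tip0 [0.6909 0.1417 0.0766]
shift [-0.0001 -0.0005  0.0173] turn [ 0.0021 -0.0006 -0.0059]
6.5 [0.5557 0.0324 0.0972] yaw 128.96 z [ 0.0179  0.0068 -0.9998] F [-0.41 -0.35 -5.27] w 0.0197 q [-0.06  0.54  1.86  0.01  0.73 -2.32]
```

View pics/wrist7.png

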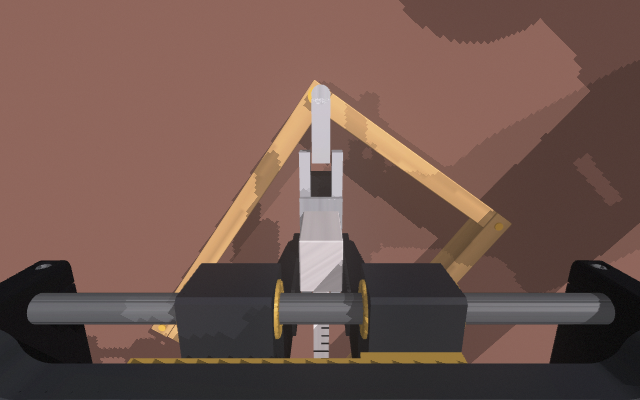

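```bash
cat > ov.py <<'E'
import sys
from h import *
from fr import seats
C={'a':np.array([.5018,-.0137]),'b':np.array([.7113,.0008]),'c':np.array([.6995,.1511]),'d':np.array([.4895,.1370])}
tag,x0,y0,x1,y1,f=sys.argv[1],*map(int,sys.argv[2:6]),float(sys.argv[6])
cam=sys.argv[7] if len(sys.argv)>7 else "wrist"
c=pickle.load(open(f"{cam}{tag}.pkl","rb")); im=cv2.resize(c["pixels"][y0:y1,x0:x1],None,fx=f,fy=f,interpolation=cv2.INTER_CUBIC)
P=[((proj(c,[*C[k],.026])+.5-[x0,y0])*f).astype(int) for k in "abcd"]
cv2.polylines(im,[np.array(P)],True,(255,0,0),1)
for k in "abcd":
    q=((proj(c,[*seats(C)[k],.019])+.5-[x0,y0])*f).astype(int); cv2.circle(im,tuple(int(v) for v in q),3,(0,0,255),-1)
cv2.imwrite(f"pics/ov{cam}{tag}.png",im)
E
python3 ov.py 7 140 60 540 340 2
```

View pics/ovwrist7.png

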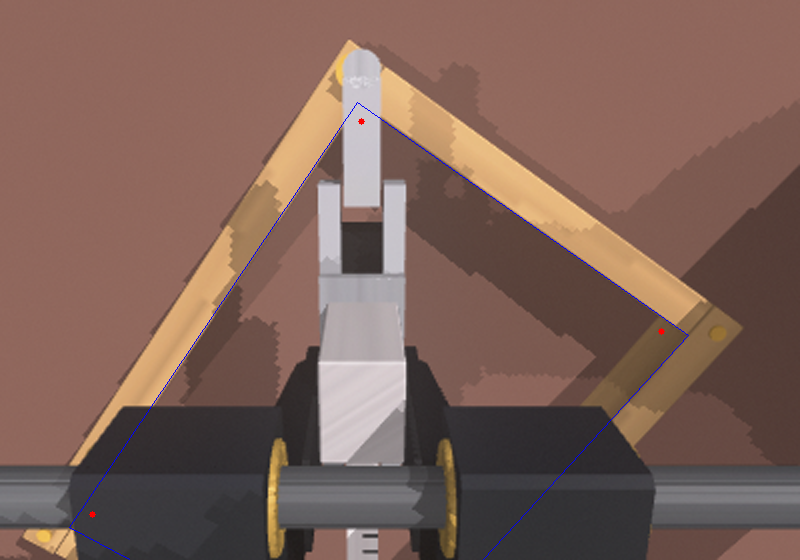

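{"fn": "carry_out", "kwargs": {"steps": [{"tx": -0.0001, "ty": -0.002, "tz": 0.012, "wx": 0.001, "wy": 0, "wz": -0.006, "jaw": 1}, {"tx": 0, "ty": 0, "tz": 0.012, "wx": -0.001, "wy": 0, "wz": 0, "jaw": 1}, {"tx": 0, "ty": 0, "tz": -0.001, "wx": -0.001, "wy": 0, "wz": 0, "jaw": 1}]}}

```text
time: 6.85
eef_pos: [0.5541, 0.03, 0.0724]
orientation: [[-0.631, 0.775, 0.019], [0.775, 0.631, 0.007], [-0.006, 0.019, -1.0]]
contact_force: [-0.9, -0.4, -5.2]
width: 0.0196
```

```bash
python3 st.py 0.4905 -0.0213 39.3 0.016;python3 cam.py scene 8;python3 cam.py side 8; python3 ov.py 8 290 180 410 290 6 scene;python3 ov.py 8 250 150 400 260 5 side
```

```text
t 6.85 eef [0.5541 0.03   0.0724] F [-0.87 -0.44 -5.17] M [0.12 0.   0.03] q6 -2.33
rule yaw 39.16 pitch(tip up) 0.0033 roll 0.0004 h 0.0324 butt [ 0.4904 -0.0219  0.0512] tip0 [0.6889 0.1398 0.052 ]
shift [0.0007 0.0002 0.0165] turn [ 0.0033 -0.0003 -0.0025]
6.85 [0.5541 0.03   0.0724] yaw 129.15 z [ 0.0191  0.0073 -0.9998] F [-0.87 -0.44 -5.17] w 0.0196 q [-0.07  0.57  1.88  0.01  0.67 -2.33]
6.9 [0.5544 0.03   0.0732] yaw 129.15 z [ 0.0198  0.0073 -0.9998] F [-0.71 -0.12 -4.45] w 0.0199 q [-0.07  0.57  1.88  0.01  0.67 -2.33]
```

View pics/ovscene8.png

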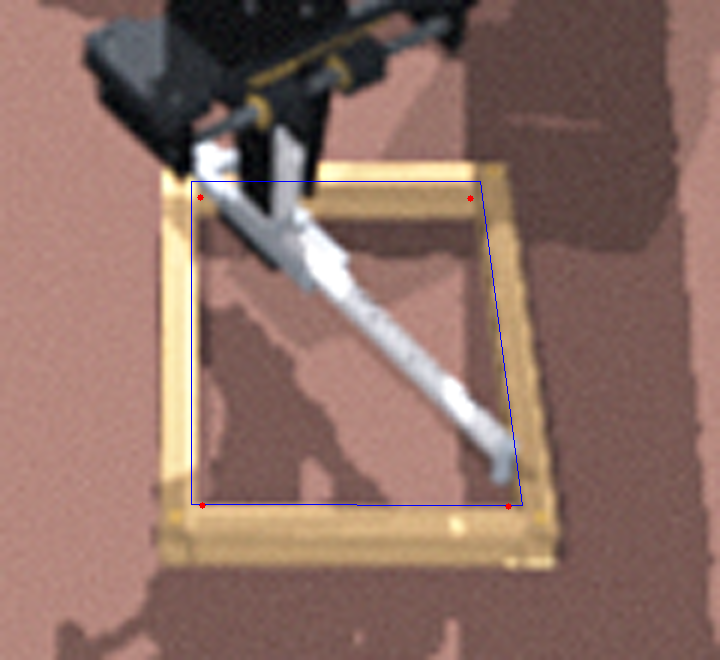

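View pics/ovside8.png

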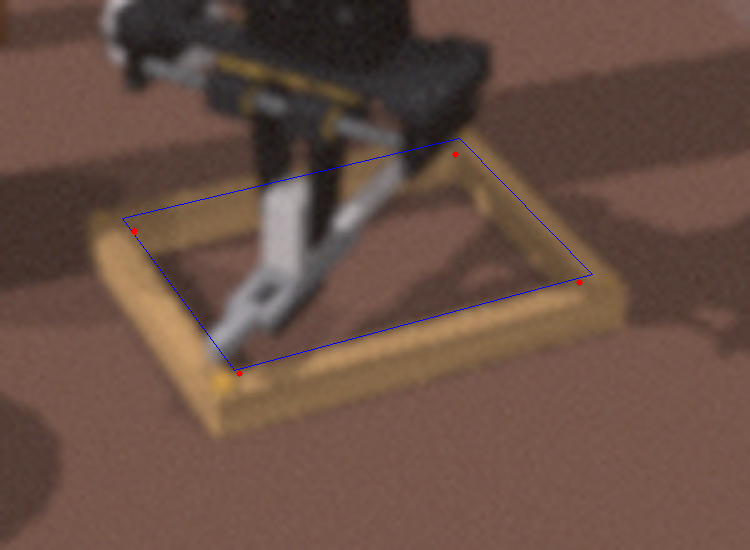

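{"fn": "carry_out", "kwargs": {"steps": [{"tx": 0.0007, "ty": 0, "tz": 0.01, "wx": 0.002, "wy": 0, "wz": -0.0025, "jaw": 1}, {"tx": 0, "ty": 0, "tz": 0.004, "wx": 0, "wy": 0, "wz": 0, "jaw": 1}, {"tx": 0, "ty": 0, "tz": -0.001, "wx": 0, "wy": 0, "wz": 0, "jaw": 1}]}}

```text
time: 7.25
eef_pos: [0.5549, 0.0305, 0.0599]
orientation: [[-0.633, 0.774, 0.02], [0.774, 0.633, 0.006], [-0.008, 0.019, -1.0]]
contact_force: [-1.2, -0.1, -4.9]
width: 0.0195
```

```bash
python3 st.py 0.5101 -0.0053 39.3 0.0165
```

```text
t 7.25 eef [0.5549 0.0305 0.0599] F [-1.19 -0.07 -4.9 ] M [ 0.15 -0.03  0.04] q6 -2.33
rule yaw 39.3 pitch(tip up) 0.003 roll -0.0015 h 0.02 butt [ 0.4914 -0.0216  0.0388] tip0 [0.6895 0.1406 0.0395]
shift [0.0007 0.0248 0.004 ] turn [ 0.003   0.0015 -0.0001]
```

{"fn": "carry_out", "kwargs": {"steps": [{"tx": 0.0002, "ty": 0.003, "tz": 0.003, "wx": 0.002, "wy": 0.001, "wz": 0, "jaw": 1}, {"tx": 0, "ty": 0.004, "tz": 0, "wx": 0, "wy": 0, "wz": 0, "jaw": 1}, {"tx": 0, "ty": 0.004, "tz": 0, "wx": 0, "wy": 0, "wz": 0, "jaw": 1}]}}

```text
time: 7.55
eef_pos: [0.5636, 0.0379, 0.057]
orientation: [[-0.633, 0.774, 0.017], [0.774, 0.633, 0.005], [-0.007, 0.016, -1.0]]
contact_force: [-2.6, -0.3, -5.6]
width: 0.02
```

```bash
python3 st.py 0.5101 -0.0053 39.3 0.0165
```

```text
t 7.55 eef [0.5636 0.0379 0.057 ] F [-2.62 -0.31 -5.62] M [-0.13  0.29 -0.  ] q6 -2.32
rule yaw 39.28 pitch(tip up) 0.0001 roll -0.0 h 0.0171 butt [ 0.5    -0.0142  0.0361] tip0 [0.6982 0.1479 0.0361]
shift [0.0005 0.0134 0.0008] turn [ 0.0001  0.0001 -0.0004]
```

{"fn": "carry_out", "kwargs": {"steps": [{"tx": 0.0, "ty": 0.0045, "tz": 0, "wx": 0, "wy": 0, "wz": 0, "jaw": 1}, {"tx": 0, "ty": 0.0045, "tz": 0, "wx": 0, "wy": 0, "wz": 0, "jaw": 1}, {"tx": 0, "ty": 0.004, "tz": 0, "wx": 0, "wy": 0, "wz": 0, "jaw": 1}, {"tx": 0, "ty": 0.001, "tz": 0, "wx": 0, "wy": 0, "wz": 0, "jaw": 1}]}}

```text
time: 7.95
eef_pos: [0.5753, 0.0477, 0.0573]
orientation: [[-0.633, 0.774, 0.016], [0.774, 0.633, 0.005], [-0.006, 0.015, -1.0]]
contact_force: [-2.1, -3.5, -5.3]
width: 0.02
```

```bash
python3 st.py 0.5101 -0.0053 39.3 0.0165; python3 cam.py wrist 9; python3 ov.py 9 140 60 540 340 2;python3 cam.py scene 9;python3 ov.py 9 290 180 410 290 6 scene
```

```text
t 7.95 eef [0.5753 0.0477 0.0573] F [-2.11 -3.47 -5.25] M [-0.38  0.42 -0.14] q6 -2.3
rule yaw 39.31 pitch(tip up) -0.001 roll 0.0003 h 0.0174 butt [ 0.5116 -0.0044  0.0365] tip0 [0.7097 0.1578 0.0362]
shift [ 0.0003 -0.0018  0.0009] turn [-0.001  -0.0003  0.0001]
7.95 [0.5753 0.0477 0.0573] yaw 129.3 z [ 0.0157  0.0046 -0.9999] F [-2.11 -3.47 -5.25] w 0.02 q [-0.03  0.62  1.83  0.01  0.67 -2.3 ]
8.0 [0.5752 0.0476 0.0573] yaw 129.3 z [ 0.0157  0.0047 -0.9999] F [-2.04 -2.52 -4.8 ] w 0.0196 q [-0.03  0.62  1.83  0.01  0.67 -2.3 ]
```

View pics/ovwrist9.png

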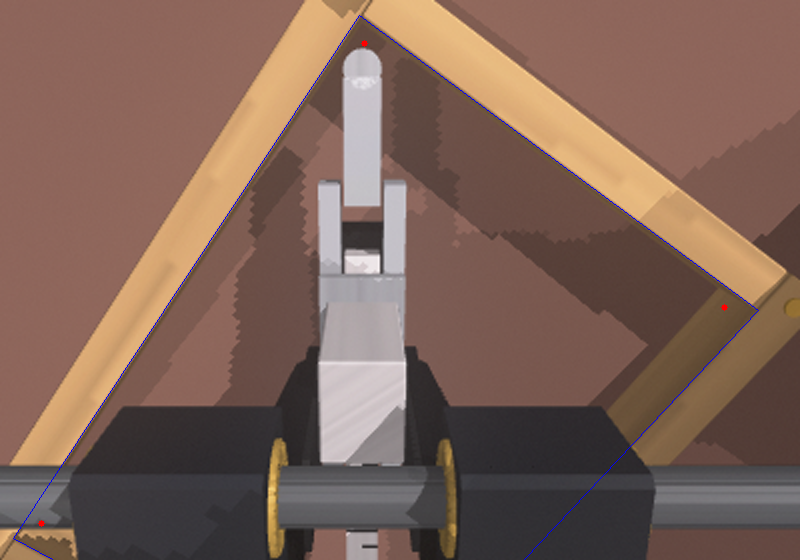

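View pics/ovscene9.png

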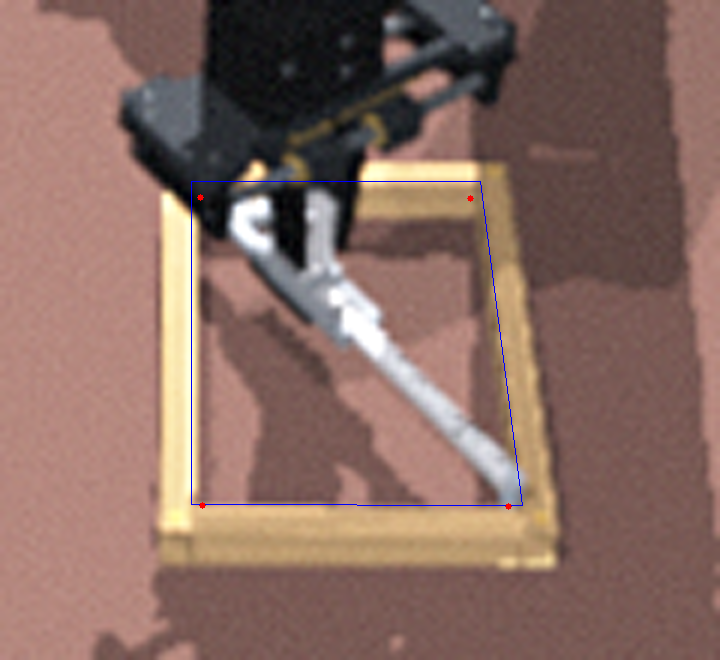

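{"fn": "carry_out", "kwargs": {"steps": [{"tx": 0.0, "ty": -0.0005, "tz": 0.006, "wx": 0, "wy": 0, "wz": 0, "jaw": 1}, {"tx": 0, "ty": 0, "tz": 0.006, "wx": 0, "wy": 0, "wz": 0, "jaw": 1}, {"tx": 0, "ty": 0, "tz": 0.003, "wx": 0, "wy": 0, "wz": 0, "jaw": 1}, {"tx": 0, "ty": 0, "tz": 0.001, "wx": 0, "wy": 0, "wz": 0, "jaw": 1}]}}

```text
time: 8.45
eef_pos: [0.5747, 0.047, 0.04]
orientation: [[-0.633, 0.774, 0.016], [0.774, 0.633, 0.005], [-0.006, 0.015, -1.0]]
contact_force: [-2.7, -2.1, -1.8]
width: 0.0196
```

```bash
python3 st.py 0.5064 -0.0084 39.3 0.0
```

```text
t 8.45 eef [0.5747 0.047  0.04  ] F [-2.74 -2.1  -1.76] M [-0.19  0.26 -0.12] q6 -2.3
rule yaw 39.28 pitch(tip up) -0.0007 roll 0.0003 h 0.0001 butt [ 0.511  -0.0051  0.0192] tip0 [0.7092 0.157  0.019 ]
shift [ 0.0004 -0.0057  0.0001] turn [-0.0007 -0.0003 -0.0004]
```

{"fn": "carry_out", "kwargs": {"steps": [{"tx": 0.0002, "ty": -0.002, "tz": 0, "wx": 0, "wy": 0, "wz": 0, "jaw": 1}, {"tx": 0, "ty": -0.0015, "tz": 0, "wx": 0, "wy": 0, "wz": 0, "jaw": 1}, {"tx": 0, "ty": -0.0005, "tz": 0, "wx": 0, "wy": 0, "wz": 0, "jaw": 1}]}}

```text
time: 8.75
eef_pos: [0.5716, 0.0445, 0.0401]
orientation: [[-0.633, 0.774, 0.017], [0.774, 0.633, 0.005], [-0.007, 0.016, -1.0]]
contact_force: [-1.3, -2.1, -5.8]
width: 0.0202
```

```bash
cat >> st.py <<'E'
d=R[:,0];l=R[:,1];print("Falong %.2f Flat %.2f (rule axes)"%(s["contact_force"]@d,s["contact_force"]@l))
E
python3 st.py 0.5064 -0.0084 39.3 0.0
```

```text
t 8.75 eef [0.5716 0.0445 0.0401] F [-1.34 -2.1  -5.8 ] M [-0.15  0.32 -0.02] q6 -2.3
rule yaw 39.28 pitch(tip up) -0.0001 roll -0.0001 h 0.0002 butt [ 0.508  -0.0076  0.0192] tip0 [0.7061 0.1545 0.0191]
shift [ 0.0004 -0.0017  0.0001] turn [-0.0001  0.0002 -0.0004]
Falong -2.37 Flat -0.78 (rule axes)
```

{"fn": "carry_out", "kwargs": {"steps": [{"tx": 0.0002, "ty": -0.001, "tz": 0.0006, "wx": 0, "wy": 0, "wz": 0, "jaw": 1}, {"tx": 0, "ty": -0.0006, "tz": 0.0003, "wx": 0, "wy": 0, "wz": 0, "jaw": 1}, {"tx": 0, "ty": -0.0004, "tz": 0.0003, "wx": 0, "wy": 0, "wz": 0, "jaw": 1}]}}

```text
time: 9.05
eef_pos: [0.571, 0.0438, 0.04]
orientation: [[-0.633, 0.774, 0.02], [0.774, 0.633, 0.005], [-0.009, 0.019, -1.0]]
contact_force: [0.5, 2.5, 1.0]
width: 0.0197
```

```bash
python3 st.py 0.5064 -0.0084 39.3 0.0
```

```text
t 9.05 eef [0.571  0.0438 0.04  ] F [0.54 2.52 1.05] M [ 0.68  0.18 -0.01] q6 -2.31
rule yaw 39.26 pitch(tip up) 0.0031 roll -0.0019 h 0.0001 butt [ 0.5075 -0.0082  0.0189] tip0 [0.7057 0.1538 0.0197]
shift [ 0.0006 -0.0009  0.0001] turn [ 0.0031  0.0019 -0.0007]
Falong 2.01 Flat 1.60 (rule axes)
```

{"fn": "carry_out", "kwargs": {"steps": [{"tx": 0.0004, "ty": -0.0006, "tz": 0.0002, "wx": -0.001, "wy": 0.001, "wz": 0, "jaw": 1}, {"tx": 0.0004, "ty": -0.0006, "tz": 0, "wx": -0.001, "wy": 0.001, "wz": 0, "jaw": 1}]}}

```text
time: 9.25
eef_pos: [0.5702, 0.0437, 0.0401]
orientation: [[-0.633, 0.774, 0.022], [0.774, 0.633, 0.008], [-0.008, 0.022, -1.0]]
contact_force: [0.4, -1.5, -1.4]
width: 0.02
```

```bash
python3 st.py 0.5064 -0.0084 39.3 0.0
```

```text
t 9.25 eef [0.5702 0.0437 0.0401] F [ 0.37 -1.52 -1.41] M [-0.17  0.11 -0.12] q6 -2.31
rule yaw 39.29 pitch(tip up) 0.0063 roll -0.001 h 0.0002 butt [ 0.5067 -0.0083  0.0187] tip0 [0.7048 0.1538 0.0203]
shift [ 0.0001 -0.0001  0.0002] turn [ 0.0063  0.001  -0.0003]
Falong -0.68 Flat -1.41 (rule axes)
```

{"fn": "carry_out", "kwargs": {"steps": [{"tx": 0.0002, "ty": -0.0006, "tz": 0.0002, "wx": 0.004, "wy": 0.0, "wz": 0, "jaw": 1}, {"tx": 0.0001, "ty": -0.0005, "tz": 0.0002, "wx": 0.002, "wy": 0.0, "wz": 0, "jaw": 1}]}}

```text
time: 9.45
eef_pos: [0.5698, 0.0434, 0.0401]
orientation: [[-0.632, 0.774, 0.019], [0.775, 0.632, 0.005], [-0.008, 0.018, -1.0]]
contact_force: [0.9, 4.3, 1.3]
width: 0.0194
```

```bash
python3 st.py 0.5064 -0.0084 39.3 0.0
```

```text
t 9.45 eef [0.5698 0.0434 0.0401] F [0.88 4.25 1.27] M [ 1.   -0.3  -0.12] q6 -2.31
rule yaw 39.23 pitch(tip up) 0.0018 roll -0.0017 h 0.0001 butt [ 0.5061 -0.0086  0.019 ] tip0 [0.7044 0.1533 0.0195]
shift [0.     0.0004 0.0002] turn [ 0.0018  0.0018 -0.0012]
Falong 3.38 Flat 2.73 (rule axes)
```

{"fn": "carry_out", "kwargs": {"steps": [{"tx": 0.0004, "ty": -0.0005, "tz": 0.0, "wx": 0.001, "wy": 0.0, "wz": -0.001, "jaw": 1}, {"tx": 0.0004, "ty": -0.0005, "tz": 0.0, "wx": 0.002, "wy": 0.0, "wz": 0, "jaw": 1}]}}

```text
time: 9.65
eef_pos: [0.5691, 0.0433, 0.0401]
orientation: [[-0.633, 0.774, 0.018], [0.774, 0.633, 0.003], [-0.009, 0.016, -1.0]]
contact_force: [4.2, 1.4, -1.3]
width: 0.0194
```

```bash
python3 st.py 0.5064 -0.0084 39.3 0.0;python3 cam.py wrist 10; python3 ov.py 10 240 50 440 200 4
```

```text
t 9.65 eef [0.5691 0.0433 0.0401] F [ 4.15  1.36 -1.32] M [ 0.56 -0.93 -0.21] q6 -2.3
rule yaw 39.26 pitch(tip up) -0.0002 roll -0.0028 h 0.0002 butt [ 0.5055 -0.0087  0.0192] tip0 [0.7037 0.1533 0.0191]
shift [-0.0003  0.0009  0.0002] turn [-0.0002  0.0028 -0.0006]
Falong 4.08 Flat -1.57 (rule axes)
9.65 [0.5691 0.0433 0.0401] yaw 129.25 z [ 0.0183  0.0027 -0.9998] F [ 4.15  1.36 -1.32] w 0.0194 q [-0.04  0.64  1.86  0.01  0.62 -2.3 ]
```

View pics/ovwrist10.png

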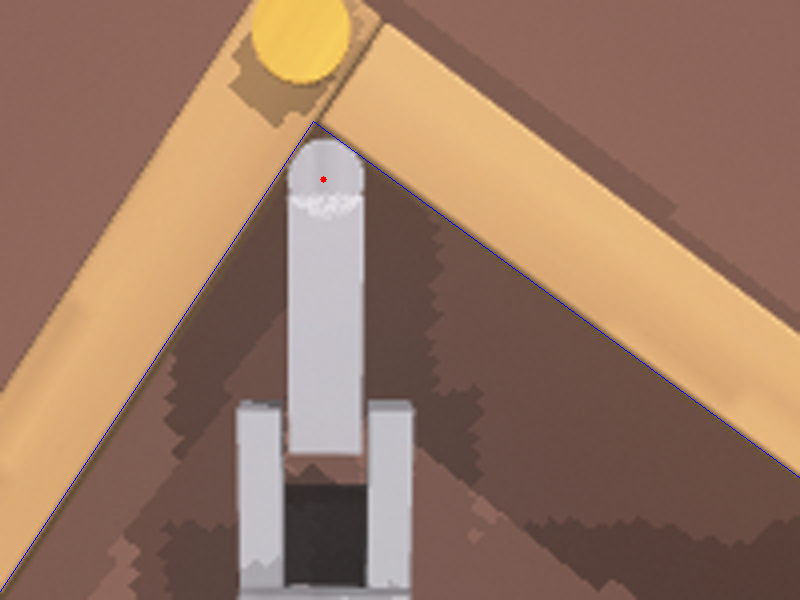

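{"fn": "carry_out", "kwargs": {"steps": [{"tx": 0.0, "ty": -0.0009, "tz": 0.0002, "wx": 0.001, "wy": 0.001, "wz": 0, "jaw": 1}, {"tx": 0.0, "ty": -0.001, "tz": 0.0002, "wx": 0.001, "wy": 0.001, "wz": 0, "jaw": 1}]}}

```text
time: 9.9
eef_pos: [0.5691, 0.0432, 0.0401]
orientation: [[-0.632, 0.775, 0.019], [0.775, 0.632, 0.004], [-0.009, 0.017, -1.0]]
contact_force: [5.2, 8.8, -0.3]
width: 0.0196
```

```bash
python3 st.py 0.5057 -0.0086 39.3 0.0
```

```text
t 9.9 eef [0.5691 0.0432 0.0401] F [ 5.19  8.77 -0.27] M [ 1.93 -0.97 -0.2 ] q6 -2.3
rule yaw 39.21 pitch(tip up) 0.0013 roll -0.002 h 0.0002 butt [ 0.5055 -0.0088  0.0191] tip0 [0.7038 0.153  0.0194]
shift [0.0001 0.0003 0.0002] turn [ 0.0013  0.002  -0.0016]
Falong 9.56 Flat 3.52 (rule axes)
```

{"fn": "carry_out", "kwargs": {"steps": [{"tx": 0.0001, "ty": -0.0009, "tz": 0.0001, "wx": 0.001, "wy": 0.001, "wz": -0.001, "jaw": 1}, {"tx": 0.0001, "ty": -0.0009, "tz": 0.0001, "wx": 0.001, "wy": 0.001, "wz": -0.001, "jaw": 1}]}}

```text
time: 10.1
eef_pos: [0.5691, 0.0432, 0.0401]
orientation: [[-0.633, 0.774, 0.02], [0.774, 0.633, 0.006], [-0.008, 0.019, -1.0]]
contact_force: [5.6, 6.5, -2.8]
width: 0.0196
```

```bash
python3 st.py 0.5057 -0.0086 39.3 0.0
```

```text
t 10.1 eef [0.5691 0.0432 0.0401] F [ 5.62  6.51 -2.81] M [ 1.22 -0.96 -0.23] q6 -2.31
rule yaw 39.3 pitch(tip up) 0.0027 roll -0.0013 h 0.0001 butt [ 0.5056 -0.0088  0.0189] tip0 [0.7037 0.1533 0.0196]
shift [0.     0.0003 0.0002] turn [0.0027 0.0013 0.    ]
Falong 8.47 Flat 1.48 (rule axes)
```

{"fn": "carry_out", "kwargs": {"steps": [{"tx": 0.0001, "ty": -0.0011, "tz": 0.0002, "wx": 0.002, "wy": 0.001, "wz": 0, "jaw": 1}, {"tx": 0.0001, "ty": -0.0011, "tz": 0.0002, "wx": 0.002, "wy": 0.001, "wz": 0, "jaw": 1}, {"tx": 0.0001, "ty": -0.0011, "tz": 0.0002, "wx": 0.002, "wy": 0.001, "wz": 0, "jaw": 1}]}}

```text
time: 10.4
eef_pos: [0.5691, 0.0432, 0.0401]
orientation: [[-0.632, 0.774, 0.019], [0.775, 0.632, 0.006], [-0.007, 0.019, -1.0]]
contact_force: [5.2, 7.1, -1.9]
width: 0.0198
```

```bash
python3 st.py 0.5057 -0.0086 39.3 0.0;python3 cam.py scene 11;python3 cam.py side 11; python3 ov.py 11 340 235 400 285 12 scene;python3 ov.py 11 310 165 400 225 8 side; python3 st.py
```

```text
t 10.4 eef [0.5691 0.0432 0.0401] F [ 5.24  7.06 -1.86] M [ 1.48 -0.99 -0.2 ] q6 -2.31
rule yaw 39.24 pitch(tip up) 0.0029 roll -0.0007 h 0.0001 butt [ 0.5055 -0.0088  0.0189] tip0 [0.7038 0.1531 0.0197]
shift [0.0001 0.0003 0.0002] turn [ 0.0029  0.0007 -0.001 ]
Falong 8.52 Flat 2.16 (rule axes)
10.4 [0.5691 0.0432 0.0401] yaw 129.23 z [ 0.0194  0.0063 -0.9998] F [ 5.24  7.06 -1.86] w 0.0198 q [-0.04  0.64  1.86  0.01  0.62 -2.31]
10.45 [0.5691 0.0432 0.0401] yaw 129.24 z [ 0.0194  0.0063 -0.9998] F [ 4.99  7.56 -1.19] w 0.0199 q [-0.04  0.64  1.86  0.01  0.62 -2.31]
t 10.5 eef [0.5691 0.0432 0.04  ] F [ 6.48  7.13 -0.84] M [ 1.52 -0.98 -0.24] q6 -2.31
rule yaw 39.24 pitch(tip up) 0.0028 roll -0.0007 h 0.0001 butt [ 0.5055 -0.0088  0.0189] tip0 [0.7037 0.1532 0.0196]
Falong 9.53 Flat 1.42 (rule axes)
```

View pics/ovscene11.png

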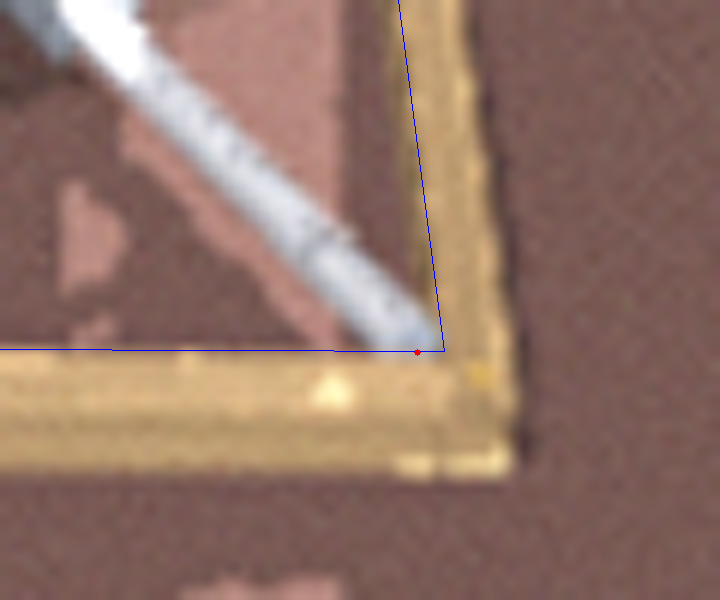

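View pics/ovside11.png

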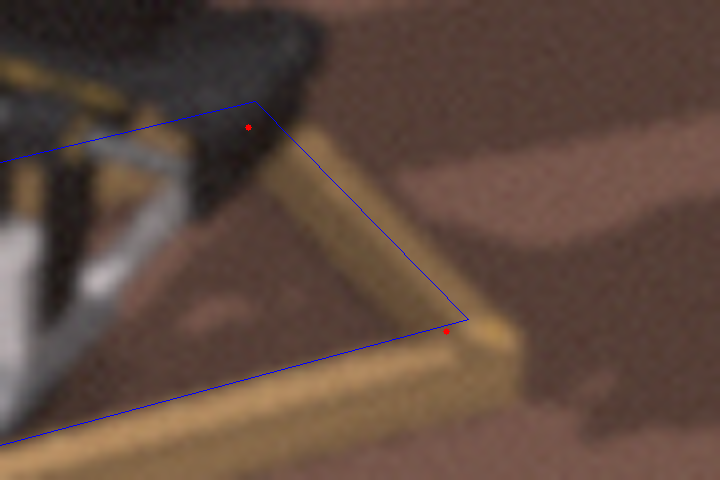

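Run:
```python
from h import *
c=pickle.load(open("scene11.pkl","rb")); f=10;x0,y0=335,215
im=cv2.resize(c["pixels"][y0:y0+55,x0:x0+60],None,fx=f,fy=f,interpolation=cv2.INTER_CUBIC)
b=np.array([.5055,-.0088])
for dy,col in [(0,(0,0,255)),(.8,(0,255,0)),(-.8,(255,0,0))]:
  a=np.radians(39.27+dy); d=np.array([np.cos(a),np.sin(a)])
  for L,z in [(.2437,.024)]:
    p0=proj(c,[*(b+.1*d),z]);p1=proj(c,[*(b+L*d),z])
    q=[tuple(int(v) for v in (p+.5-[x0,y0])*f) for p in (p0,p1)]
    cv2.line(im,*q,col,1)
d=np.array([np.cos(np.radians(39.27)),np.sin(np.radians(39.27))]);t=b+.2437*d
for z,col in [(.024,(255,0,255)),(.002,(255,255,0))]:
  pts=[]
  for k in np.linspace(0,6.28,40): pts.append(((proj(c,[t[0]+.005*np.cos(k),t[1]+.005*np.sin(k),z])+.5-[x0,y0])*f).astype(int))
  cv2.polylines(im,[np.array(pts)],True,col,1)
cv2.imwrite("pics/tip11.png",im)
```

```text
(no output)
```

View pics/tip11.png

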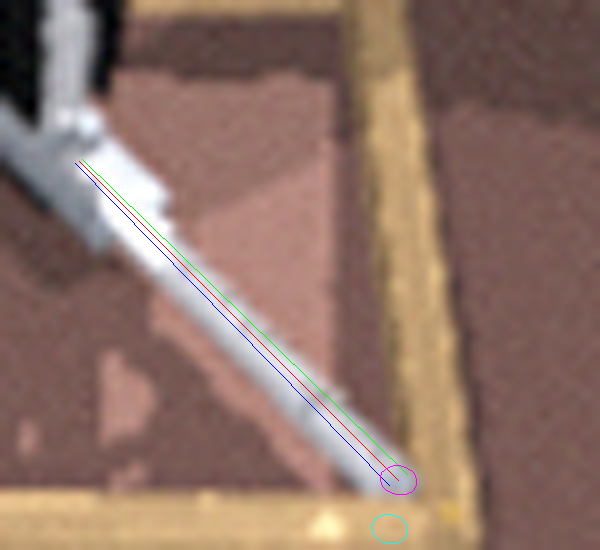

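{"fn": "carry_out", "kwargs": {"steps": [{"tx": 0.0001, "ty": -0.0013, "tz": 0.0002, "wx": 0.002, "wy": 0.001, "wz": -0.001, "jaw": 1}, {"tx": 0.0001, "ty": -0.0013, "tz": 0.0002, "wx": 0.002, "wy": 0.001, "wz": -0.001, "jaw": 1}, {"tx": 0.0001, "ty": -0.0013, "tz": 0.0002, "wx": 0.002, "wy": 0.001, "wz": -0.001, "jaw": 1}, {"tx": 0.0001, "ty": -0.0013, "tz": 0.0002, "wx": 0.002, "wy": 0.001, "wz": -0.001, "jaw": 1}]}}

```text
time: 10.9
eef_pos: [0.5691, 0.0431, 0.0401]
orientation: [[-0.634, 0.773, 0.02], [0.773, 0.634, 0.008], [-0.007, 0.02, -1.0]]
contact_force: [7.9, 9.2, -1.9]
width: 0.0194
```

```bash
python3 st.py 0.5057 -0.0086 39.3 0.0
```

```text
t 10.9 eef [0.5691 0.0431 0.0401] F [ 7.91  9.17 -1.89] M [ 1.7  -1.06 -0.34] q6 -2.31
rule yaw 39.37 pitch(tip up) 0.0044 roll -0.0004 h 0.0002 butt [ 0.5056 -0.009   0.0189] tip0 [0.7035 0.1534 0.02  ]
shift [0.0001 0.0004 0.0002] turn [0.0044 0.0003 0.0013]
Falong 11.93 Flat 2.07 (rule axes)
```

{"fn": "carry_out", "kwargs": {"steps": [{"tx": 0.0001, "ty": -0.0012, "tz": 0.0002, "wx": 0.003, "wy": 0.001, "wz": 0, "jaw": 1}, {"tx": 0.0001, "ty": -0.0012, "tz": 0.0002, "wx": 0.003, "wy": 0.001, "wz": 0, "jaw": 1}, {"tx": 0.0001, "ty": -0.0012, "tz": 0.0002, "wx": 0.002, "wy": 0.001, "wz": 0, "jaw": 1}]}}

```text
time: 11.2
eef_pos: [0.5691, 0.0431, 0.0401]
orientation: [[-0.633, 0.774, 0.019], [0.774, 0.633, 0.007], [-0.007, 0.019, -1.0]]
contact_force: [6.1, 8.2, -2.1]
width: 0.0198
```

```bash
python3 cam.py wrist 12; python3 st.py
python3 - <<'E'
from h import *
c=pickle.load(open("wrist12.pkl","rb")); zoom(c,280,70,365,260,3.1,"pics/w12z.png")
E
```

```text
11.2 [0.5691 0.0431 0.0401] yaw 129.29 z [ 0.0189  0.007  -0.9998] F [ 6.06  8.19 -2.09] w 0.0198 q [-0.04  0.64  1.86  0.01  0.62 -2.31]
t 11.25 eef [0.5691 0.0431 0.0401] F [ 6.45  7.68 -1.73] M [ 1.66 -1.   -0.33] q6 -2.31
rule yaw 39.3 pitch(tip up) 0.003 roll 0.0001 h 0.0002 butt [ 0.5055 -0.0089  0.019 ] tip0 [0.7036 0.1532 0.0197]
Falong 9.85 Flat 1.86 (rule axes)
```

View pics/w12z.png

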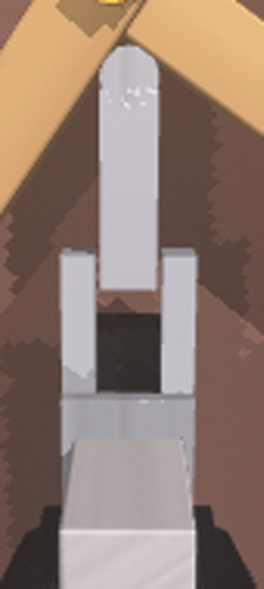

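{"fn": "carry_out", "kwargs": {"steps": [{"tx": 0, "ty": 0.003, "tz": 0, "wx": 0, "wy": 0, "wz": 0, "jaw": 1}, {"tx": 0, "ty": 0.003, "tz": 0, "wx": 0.001, "wy": 0, "wz": 0, "jaw": 1}, {"tx": 0, "ty": 0, "tz": -0.007, "wx": 0.001, "wy": 0, "wz": 0, "jaw": 1}, {"tx": 0, "ty": 0, "tz": -0.006, "wx": 0, "wy": 0, "wz": 0, "jaw": 1}, {"tx": 0, "ty": 0, "tz": -0.004, "wx": 0, "wy": 0, "wz": 0, "jaw": 1}, {"tx": 0, "ty": 0, "tz": -0.001, "wx": 0, "wy": 0, "wz": 0, "jaw": 1}]}}

```text
time: 11.85
eef_pos: [0.5701, 0.045, 0.0576]
orientation: [[-0.633, 0.774, 0.007], [0.774, 0.633, 0.004], [-0.002, 0.008, -1.0]]
contact_force: [0.0, -3.6, -6.5]
width: 0.02
```

```bash
python3 st.py .4905 -.0215 39.3 0.018
```

```text
t 11.85 eef [0.5701 0.045  0.0576] F [ 0.   -3.65 -6.51] M [-0.8   0.15 -0.43] q6 -2.3
rule yaw 39.27 pitch(tip up) -0.0081 roll 0.0048 h 0.0178 butt [ 0.5063 -0.0071  0.0374] tip0 [0.7045 0.155  0.0353]
shift [-0.001  -0.0215 -0.0004] turn [-0.0081 -0.0048 -0.0006]
Falong -2.25 Flat -2.86 (rule axes)
```

Butt is above the rail. Retreat along the rule axis, then raise.

{"fn": "carry_out", "kwargs": {"steps": [{"tx": 0, "ty": -0.005, "tz": -0.0008, "wx": -0.003, "wy": -0.002, "wz": 0, "jaw": 1}, {"tx": 0, "ty": -0.006, "tz": -0.0005, "wx": -0.003, "wy": -0.002, "wz": 0, "jaw": 1}, {"tx": 0, "ty": -0.006, "tz": -0.0005, "wx": -0.002, "wy": 0, "wz": 0, "jaw": 1}, {"tx": 0, "ty": -0.004, "tz": -0.0005, "wx": -0.001, "wy": 0, "wz": 0, "jaw": 1}, {"tx": 0, "ty": -0.001, "tz": -0.001, "wx": -0.001, "wy": 0, "wz": 0, "jaw": 1}]}}

```text
time: 12.35
eef_pos: [0.5511, 0.0304, 0.0608]
orientation: [[-0.634, 0.773, 0.018], [0.774, 0.634, 0.008], [-0.006, 0.019, -1.0]]
contact_force: [0.8, -0.4, -5.7]
width: 0.0198
```

```bash
python3 st.py .4905 -.0215 39.3 0.045
```

```text
t 12.35 eef [0.5511 0.0304 0.0608] F [ 0.81 -0.41 -5.66] M [ 0.21 -0.03 -0.02] q6 -2.34
rule yaw 39.34 pitch(tip up) 0.003 roll 0.001 h 0.0209 butt [ 0.4875 -0.0217  0.0397] tip0 [0.6855 0.1406 0.0405]
shift [-0.0019  0.0029 -0.024 ] turn [ 0.003  -0.001   0.0006]
Falong 0.35 Flat -0.84 (rule axes)
```

Run:
```python
from h import *
c=pickle.load(open("scene0.pkl","rb"))
print(ray(c,457,218,0),ray(c,445,250,0), ray(c,433,240,.02))
```

```text
[4.76471602e-01 4.16587210e-01 1.11022302e-16] [0.61255537 0.35646348 0.        ] [0.59434795 0.32006321 0.02      ]
```

{"fn": "carry_out", "kwargs": {"steps": [{"tx": 0, "ty": 0, "tz": -0.015, "wx": 0.001, "wy": 0, "wz": 0, "jaw": 1}, {"tx": 0, "ty": 0, "tz": -0.015, "wx": 0, "wy": 0, "wz": 0, "jaw": 1}, {"tx": 0.0, "ty": 0, "tz": -0.001, "wx": -0.001, "wy": 0, "wz": 0, "jaw": 1}]}}

```text
time: 12.65
eef_pos: [0.55, 0.0304, 0.0925]
orientation: [[-0.634, 0.773, 0.018], [0.773, 0.634, 0.008], [-0.005, 0.019, -1.0]]
contact_force: [0.3, 0.1, -6.5]
width: 0.0196
```

{"fn": "carry_out", "kwargs": {"steps": [{"tx": 0, "ty": 0, "tz": -0.001, "wx": 0, "wy": 0, "wz": 0.13, "jaw": 1}, {"tx": 0, "ty": 0, "tz": -0.001, "wx": 0, "wy": 0, "wz": 0.13, "jaw": 1}, {"tx": 0, "ty": 0, "tz": -0.001, "wx": 0, "wy": 0, "wz": 0.13, "jaw": 1}, {"tx": 0, "ty": 0, "tz": -0.001, "wx": 0, "wy": 0, "wz": 0.13, "jaw": 1}, {"tx": 0, "ty": 0, "tz": -0.001, "wx": 0, "wy": 0, "wz": 0.13, "jaw": 1}, {"tx": 0, "ty": 0, "tz": -0.001, "wx": 0, "wy": 0, "wz": 0.13, "jaw": 1}, {"tx": 0, "ty": 0, "tz": -0.001, "wx": 0, "wy": 0, "wz": 0.13, "jaw": 1}, {"tx": 0, "ty": 0, "tz": -0.001, "wx": 0, "wy": 0, "wz": 0.13, "jaw": 1}, {"tx": 0, "ty": 0, "tz": -0.001, "wx": 0, "wy": 0, "wz": 0.13, "jaw": 1}, {"tx": 0, "ty": 0, "tz": -0.001, "wx": 0, "wy": 0, "wz": 0, "jaw": 1}]}}

```text
time: 13.65
eef_pos: [0.5484, 0.0316, 0.0979]
orientation: [[0.503, 0.864, 0.016], [0.864, -0.503, 0.01], [0.017, 0.009, -1.0]]
contact_force: [-0.3, 0.3, -5.0]
width: 0.02
```

```bash
python3 st.py .4791 .1412 -31 0.05
```

```text
t 13.65 eef [0.5484 0.0316 0.0979] F [-0.33  0.28 -5.02] M [ 0.05 -0.01 -0.02] q6 -1.12
rule yaw -30.18 pitch(tip up) -0.0076 roll 0.0232 h 0.0581 butt [0.4775 0.0735 0.0776] tip0 [ 0.6988 -0.0552  0.0757]
shift [ 0.0585 -0.0329  0.0087] turn [-0.0076 -0.0234  0.0139]
Falong -0.39 Flat -0.05 (rule axes)
```

{"fn": "carry_out", "kwargs": {"steps": [{"tx": 0.029, "ty": -0.016, "tz": 0.001, "wx": -0.005, "wy": -0.012, "wz": 0.007, "jaw": 1}, {"tx": 0.029, "ty": -0.016, "tz": 0.001, "wx": -0.005, "wy": -0.012, "wz": 0.007, "jaw": 1}, {"tx": 0, "ty": 0, "tz": -0.0005, "wx": -0.001, "wy": 0, "wz": 0, "jaw": 1}, {"tx": 0, "ty": 0, "tz": -0.0005, "wx": -0.001, "wy": 0, "wz": 0, "jaw": 1}]}}

```text
time: 14.05
eef_pos: [0.5502, 0.0996, 0.0956]
orientation: [[0.503, 0.864, 0.013], [0.864, -0.503, -0.018], [-0.008, 0.02, -1.0]]
contact_force: [0.4, 0.2, -5.7]
width: 0.0198
```

```bash
python3 st.py .4791 .1412 -31 0.032; python3 cam.py wrist 13; python3 ov.py 13 140 60 540 340 2
```

```text
t 14.05 eef [0.5502 0.0996 0.0956] F [ 0.36  0.25 -5.68] M [ 0.03 -0.06  0.02] q6 -0.95
rule yaw -30.21 pitch(tip up) 0.0043 roll -0.0017 h 0.0557 butt [0.4792 0.1409 0.0744] tip0 [0.7004 0.0121 0.0755]
shift [-0.0007 -0.0006  0.0237] turn [0.0044 0.0015 0.0138]
Falong 0.16 Flat 0.41 (rule axes)
14.05 [0.5502 0.0996 0.0956] yaw 59.78 z [ 0.0134 -0.0175 -0.9998] F [ 0.36  0.25 -5.68] w 0.0198 q [ 0.07  0.55  1.85 -0.03  0.74 -0.95]
```

View pics/ovwrist13.png

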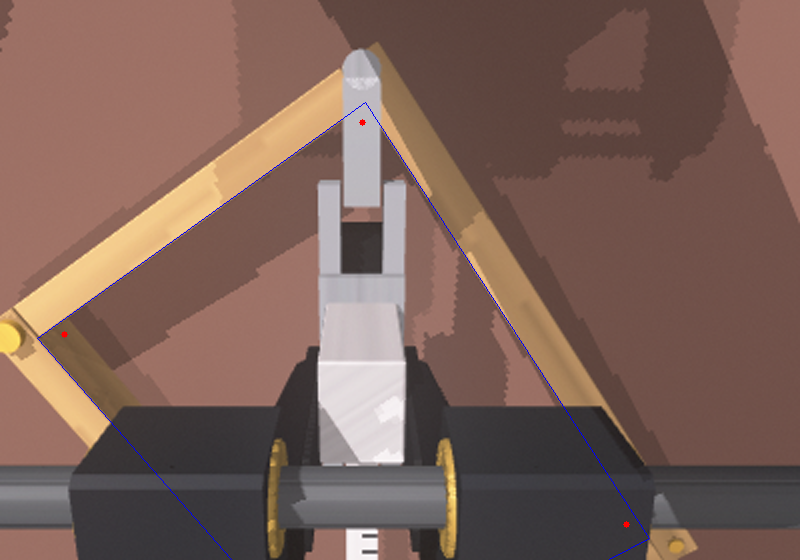

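{"fn": "carry_out", "kwargs": {"steps": [{"tx": -0.0007, "ty": -0.0006, "tz": 0.012, "wx": 0.003, "wy": 0.001, "wz": 0.014, "jaw": 1}, {"tx": 0, "ty": 0, "tz": 0.012, "wx": 0, "wy": 0, "wz": 0.003, "jaw": 1}, {"tx": 0, "ty": 0, "tz": 0, "wx": 0, "wy": 0, "wz": 0, "jaw": 1}]}}

```text
time: 14.4
eef_pos: [0.5494, 0.097, 0.0694]
orientation: [[0.519, 0.855, 0.011], [0.855, -0.519, -0.015], [-0.007, 0.017, -1.0]]
contact_force: [-0.5, 0.5, -4.9]
width: 0.0198
```

```bash
python3 st.py .4791 .1412 -31 0.017; python3 cam.py scene 14;python3 ov.py 14 290 180 410 290 6 scene
```

```text
t 14.4 eef [0.5494 0.097  0.0694] F [-0.51  0.47 -4.91] M [ 0.05 -0.02  0.03] q6 -0.94
rule yaw -31.26 pitch(tip up) 0.0009 roll -0.0002 h 0.0295 butt [0.4791 0.1397 0.0484] tip0 [0.6979 0.0068 0.0486]
shift [ 0.0018 -0.001   0.0125] turn [ 0.0009  0.0003 -0.0046]
Falong -0.68 Flat 0.14 (rule axes)
14.4 [0.5494 0.097  0.0694] yaw 58.73 z [ 0.011  -0.0147 -0.9998] F [-0.51  0.47 -4.91] w 0.0198 q [ 0.06  0.58  1.87 -0.02  0.68 -0.94]
```

View pics/ovscene14.png

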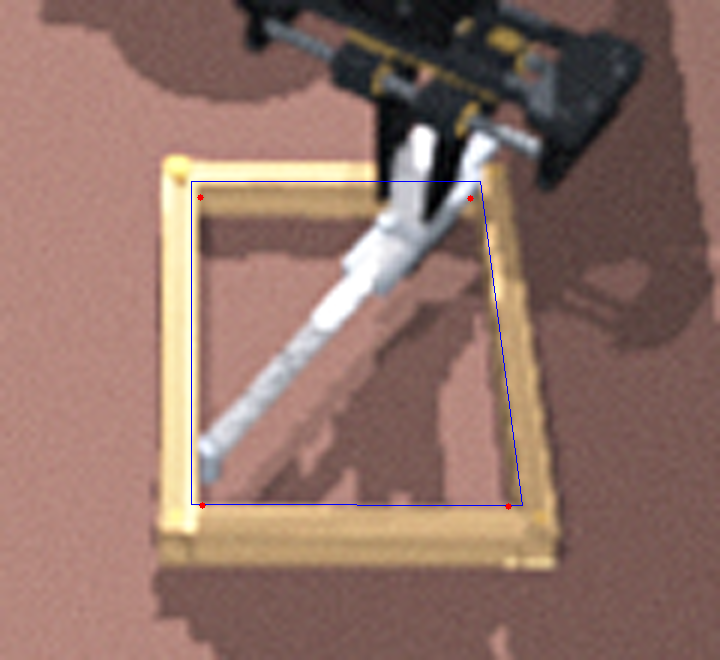

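{"fn": "carry_out", "kwargs": {"steps": [{"tx": 0.0018, "ty": -0.001, "tz": 0.001, "wx": 0, "wy": 0, "wz": -0.0046, "jaw": 1}, {"tx": 0, "ty": 0, "tz": 0.006, "wx": 0, "wy": 0, "wz": 0, "jaw": 1}, {"tx": 0, "ty": 0, "tz": 0.005, "wx": 0, "wy": 0, "wz": 0, "jaw": 1}, {"tx": 0, "ty": 0, "tz": 0, "wx": 0, "wy": 0, "wz": 0, "jaw": 1}]}}

```text
time: 14.85
eef_pos: [0.5502, 0.0984, 0.0571]
orientation: [[0.515, 0.857, 0.012], [0.857, -0.515, -0.015], [-0.006, 0.018, -1.0]]
contact_force: [-0.1, -0.6, -5.1]
width: 0.0201
```

```bash
python3 st.py .4983 .1296 -31 0.017
```

```text
t 14.85 eef [0.5502 0.0984 0.0571] F [-0.12 -0.56 -5.07] M [ 0.09 -0.09  0.02] q6 -0.94
rule yaw -31.01 pitch(tip up) 0.0018 roll 0.0003 h 0.0172 butt [0.4798 0.1407 0.036 ] tip0 [0.6992 0.0088 0.0365]
shift [0.     0.0216 0.0006] turn [ 0.0018 -0.0003 -0.0002]
Falong 0.17 Flat -0.55 (rule axes)
```

{"fn": "carry_out", "kwargs": {"steps": [{"tx": 0, "ty": 0.0045, "tz": 0, "wx": 0, "wy": 0, "wz": 0, "jaw": 1}, {"tx": 0, "ty": 0.0045, "tz": 0, "wx": 0, "wy": 0, "wz": 0, "jaw": 1}, {"tx": 0, "ty": 0.0045, "tz": 0, "wx": 0, "wy": 0, "wz": 0, "jaw": 1}]}}

```text
time: 15.15
eef_pos: [0.5619, 0.0913, 0.0574]
orientation: [[0.515, 0.857, 0.011], [0.857, -0.515, -0.015], [-0.007, 0.017, -1.0]]
contact_force: [-2.3, 0.9, -5.6]
width: 0.0196
```

```bash
python3 st.py .4983 .1296 -31 0.017
```

```text
t 15.15 eef [0.5619 0.0913 0.0574] F [-2.25  0.88 -5.59] M [ 0.32  0.35 -0.07] q6 -0.96
rule yaw -30.98 pitch(tip up) 0.0005 roll -0.0003 h 0.0175 butt [0.4914 0.1336 0.0364] tip0 [0.7109 0.0018 0.0366]
shift [0.0001 0.0079 0.0006] turn [0.0005 0.0003 0.0003]
Falong -2.39 Flat -0.41 (rule axes)
```

{"fn": "carry_out", "kwargs": {"steps": [{"tx": 0, "ty": 0.0045, "tz": 0, "wx": 0, "wy": 0, "wz": 0, "jaw": 1}, {"tx": 0, "ty": 0.0035, "tz": 0, "wx": 0, "wy": 0, "wz": 0, "jaw": 1}, {"tx": 0, "ty": 0.0005, "tz": 0, "wx": 0, "wy": 0, "wz": 0, "jaw": 1}]}}

```text
time: 15.45
eef_pos: [0.5699, 0.0863, 0.0575]
orientation: [[0.515, 0.857, 0.01], [0.857, -0.515, -0.014], [-0.007, 0.016, -1.0]]
contact_force: [-2.5, 1.9, -4.8]
width: 0.0198
```

```bash
python3 st.py .4983 .1296 -31 0.0; python3 cam.py wrist 15; python3 ov.py 15 200 50 440 210 3.3
```

```text
t 15.45 eef [0.5699 0.0863 0.0575] F [-2.47  1.91 -4.85] M [0.42 0.35 0.06] q6 -0.97
rule yaw -31.01 pitch(tip up) -0.0004 roll -0.0007 h 0.0176 butt [0.4994 0.1286 0.0367] tip0 [ 0.7188 -0.0032  0.0365]
shift [ 0.0004 -0.0017  0.0176] turn [-0.0004  0.0007 -0.0002]
Falong -3.10 Flat 0.36 (rule axes)
15.45 [0.5699 0.0863 0.0575] yaw 58.98 z [ 0.0096 -0.0144 -0.9999] F [-2.47  1.91 -4.85] w 0.0198 q [ 0.04  0.62  1.83 -0.02  0.68 -0.97]
```

View pics/ovwrist15.png

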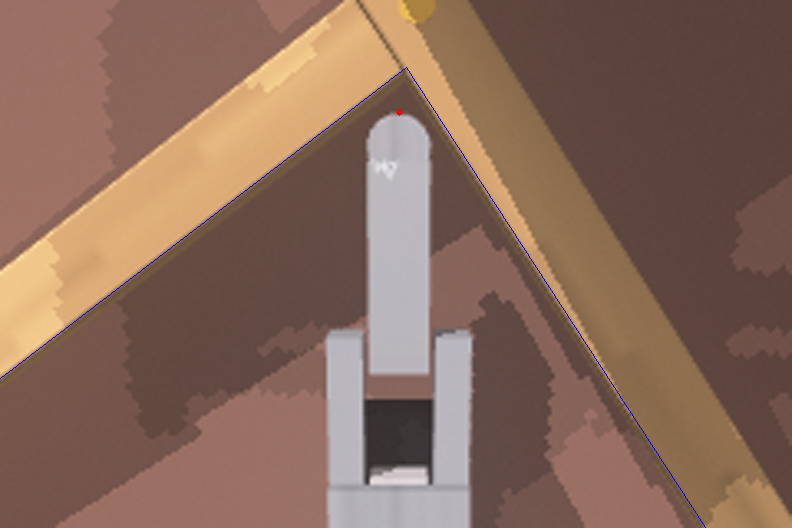

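Overlay matches the rails and the butt is clear inside corner d. Lowering.

{"fn": "carry_out", "kwargs": {"steps": [{"tx": 0.0002, "ty": 0, "tz": 0.006, "wx": 0, "wy": 0, "wz": 0, "jaw": 1}, {"tx": 0, "ty": 0, "tz": 0.006, "wx": 0, "wy": 0, "wz": 0, "jaw": 1}, {"tx": 0, "ty": 0, "tz": 0.004, "wx": 0, "wy": 0, "wz": 0, "jaw": 1}, {"tx": 0, "ty": 0, "tz": 0.001, "wx": 0, "wy": 0, "wz": 0, "jaw": 1}, {"tx": 0, "ty": 0, "tz": 0.0005, "wx": 0, "wy": 0, "wz": 0, "jaw": 1}]}}

```text
time: 16.0
eef_pos: [0.5699, 0.0864, 0.04]
orientation: [[0.515, 0.857, 0.01], [0.857, -0.515, -0.015], [-0.007, 0.017, -1.0]]
contact_force: [-5.8, 1.0, 9.3]
width: 0.0198
```

```bash
python3 st.py .4944 .132 -31 0.0
```

```text
t 16.0 eef [0.5699 0.0864 0.04  ] F [-5.81  1.04  9.27] M [ 0.15  1.05 -0.02] q6 -0.97
rule yaw -30.99 pitch(tip up) 0.0004 roll -0.0005 h 0.0001 butt [0.4995 0.1287 0.0191] tip0 [ 0.7189 -0.0031  0.0192]
shift [ 0.0002 -0.006   0.    ] turn [0.0004 0.0005 0.0003]
Falong -5.51 Flat -2.11 (rule axes)
```

{"fn": "carry_out", "kwargs": {"steps": [{"tx": 0.0001, "ty": -0.002, "tz": -0.0005, "wx": 0, "wy": 0, "wz": 0, "jaw": 1}, {"tx": 0, "ty": -0.0015, "tz": 0, "wx": 0, "wy": 0, "wz": 0, "jaw": 1}, {"tx": 0, "ty": -0.001, "tz": 0.0002, "wx": 0.0005, "wy": 0, "wz": 0, "jaw": 1}]}}

```text
time: 16.3
eef_pos: [0.566, 0.0889, 0.0401]
orientation: [[0.515, 0.857, 0.01], [0.857, -0.515, -0.014], [-0.007, 0.016, -1.0]]
contact_force: [1.1, -3.6, 1.6]
width: 0.0199
```

```bash
python3 st.py .4944 .132 -31 0.0
```

```text
t 16.3 eef [0.566  0.0889 0.0401] F [ 1.1  -3.65  1.59] M [-0.62 -0.08 -0.05] q6 -0.96
rule yaw -30.98 pitch(tip up) 0.0003 roll -0.0004 h 0.0002 butt [0.4956 0.1312 0.0191] tip0 [ 7.15e-01 -6.00e-04  1.92e-02]
shift [ 0.0001 -0.0014  0.0001] turn [0.0003 0.0004 0.0003]
Falong 2.82 Flat -2.56 (rule axes)
```

{"fn": "carry_out", "kwargs": {"steps": [{"tx": -0.0004, "ty": -0.0006, "tz": 0, "wx": 0.001, "wy": 0, "wz": 0, "jaw": 1}, {"tx": -0.0004, "ty": -0.0006, "tz": 0, "wx": 0.001, "wy": 0, "wz": 0, "jaw": 1}]}}

```text
time: 16.5
eef_pos: [0.5652, 0.0888, 0.0401]
orientation: [[0.515, 0.857, 0.01], [0.857, -0.514, -0.013], [-0.006, 0.016, -1.0]]
contact_force: [1.7, 0.7, -4.3]
width: 0.0199
```

```bash
python3 st.py .4944 .132 -31 0.0
```

```text
t 16.5 eef [0.5652 0.0888 0.0401] F [ 1.71  0.66 -4.28] M [ 0.32 -0.38  0.09] q6 -0.96
rule yaw -30.97 pitch(tip up) -0.0003 roll 0.0006 h 0.0002 butt [0.4948 0.1311 0.0192] tip0 [ 7.143e-01 -6.000e-04  1.910e-02]
shift [ 0.0005 -0.0008  0.0002] turn [-0.0003 -0.0006  0.0006]
Falong 1.13 Flat 1.45 (rule axes)
```

{"fn": "carry_out", "kwargs": {"steps": [{"tx": 0.0001, "ty": -0.0007, "tz": 0.0003, "wx": 0.001, "wy": 0, "wz": 0, "jaw": 1}, {"tx": 0, "ty": -0.0007, "tz": 0.0002, "wx": 0.001, "wy": 0, "wz": 0, "jaw": 1}]}}

```text
time: 16.7
eef_pos: [0.5652, 0.089, 0.0401]
orientation: [[0.514, 0.858, 0.011], [0.858, -0.514, -0.013], [-0.005, 0.016, -1.0]]
contact_force: [1.7, -5.3, -2.5]
width: 0.0199
```

```bash
python3 st.py .4944 .132 -31 0.0;  python3 cam.py wrist 16; python3 ov.py 16 240 50 440 200 4
```

```text
t 16.7 eef [0.5652 0.089  0.0401] F [ 1.74 -5.34 -2.55] M [-0.84 -0.31  0.  ] q6 -0.97
rule yaw -30.94 pitch(tip up) 0.0003 roll 0.0013 h 0.0002 butt [0.4948 0.1312 0.0192] tip0 [ 7.143e-01 -4.000e-04  1.920e-02]
shift [ 0.0004 -0.0007  0.0002] turn [ 0.0003 -0.0013  0.001 ]
Falong 4.24 Flat -3.69 (rule axes)
16.7 [0.5652 0.089  0.0401] yaw 59.05 z [ 0.0113 -0.0131 -0.9999] F [ 1.74 -5.34 -2.55] w 0.0199 q [ 0.05  0.64  1.85 -0.02  0.64 -0.97]
```

View pics/ovwrist16.png

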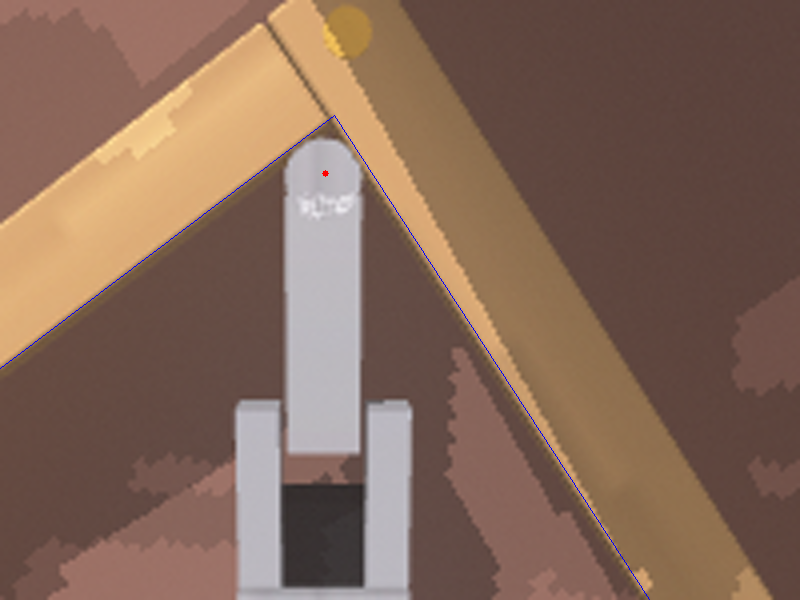

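{"fn": "carry_out", "kwargs": {"steps": [{"tx": -0.0003, "ty": -0.0009, "tz": 0.0001, "wx": 0.001, "wy": -0.001, "wz": 0, "jaw": 1}, {"tx": -0.0003, "ty": -0.001, "tz": 0.0001, "wx": 0.001, "wy": -0.001, "wz": 0, "jaw": 1}]}}

```text
time: 16.95
eef_pos: [0.5651, 0.089, 0.0401]
orientation: [[0.515, 0.857, 0.013], [0.857, -0.514, -0.014], [-0.005, 0.018, -1.0]]
contact_force: [4.4, -3.6, -4.1]
width: 0.0195
```

```bash
python3 st.py .4944 .132 -31 0.0
```

```text
t 16.95 eef [0.5651 0.089  0.0401] F [ 4.36 -3.56 -4.14] M [-0.59 -0.87  0.04] q6 -0.96
rule yaw -30.96 pitch(tip up) 0.0018 roll 0.0013 h 0.0002 butt [0.4947 0.1313 0.0191] tip0 [ 7.142e-01 -4.000e-04  1.950e-02]
shift [ 0.0005 -0.0006  0.0002] turn [ 0.0018 -0.0013  0.0006]
Falong 5.57 Flat -0.82 (rule axes)
```

{"fn": "carry_out", "kwargs": {"steps": [{"tx": -0.0001, "ty": -0.0013, "tz": 0.0002, "wx": 0.002, "wy": -0.001, "wz": 0, "jaw": 1}, {"tx": -0.0001, "ty": -0.0014, "tz": 0.0002, "wx": 0.002, "wy": -0.001, "wz": 0, "jaw": 1}]}}

```text
time: 17.15
eef_pos: [0.5651, 0.0891, 0.0402]
orientation: [[0.514, 0.857, 0.013], [0.858, -0.514, -0.015], [-0.006, 0.019, -1.0]]
contact_force: [6.0, -8.5, -2.3]
width: 0.0199
```

```bash
python3 st.py .4944 .132 -31 0.0
```

```text
t 17.15 eef [0.5651 0.0891 0.0402] F [ 6.   -8.5  -2.32] M [-1.46 -0.87  0.08] q6 -0.96
rule yaw -30.95 pitch(tip up) 0.0027 roll 0.001 h 0.0002 butt [0.4946 0.1314 0.019 ] tip0 [ 7.142e-01 -3.000e-04  1.970e-02]
shift [ 0.0003 -0.0004  0.0002] turn [ 0.0027 -0.001   0.0008]
Falong 9.51 Flat -4.21 (rule axes)
```

{"fn": "carry_out", "kwargs": {"steps": [{"tx": -0.0003, "ty": -0.0014, "tz": 0.0002, "wx": 0.002, "wy": -0.001, "wz": 0.001, "jaw": 1}, {"tx": -0.0003, "ty": -0.0014, "tz": 0.0002, "wx": 0.002, "wy": -0.001, "wz": 0.001, "jaw": 1}, {"tx": -0.0003, "ty": -0.0014, "tz": 0.0002, "wx": 0.002, "wy": -0.001, "wz": 0.001, "jaw": 1}, {"tx": -0.0003, "ty": -0.0014, "tz": 0.0002, "wx": 0.002, "wy": -0.001, "wz": 0.001, "jaw": 1}]}}

```text
time: 17.55
eef_pos: [0.565, 0.0891, 0.0403]
orientation: [[0.517, 0.856, 0.016], [0.856, -0.517, -0.015], [-0.005, 0.021, -1.0]]
contact_force: [5.8, -5.3, -3.5]
width: 0.0199
```

```bash
python3 st.py .4944 .132 -31 0.0; python3 cam.py side 17;python3 cam.py scene 17
python3 - <<'E'
from h import *
b=np.array([.4946,.1314])
for cam,x0,y0,w,h,f in [("scene",310,225,50,50,11),("side",310,185,80,60,9)]:
  c=pickle.load(open(cam+"17.pkl","rb"))
  im=cv2.resize(c["pixels"][y0:y0+h,x0:x0+w],None,fx=f,fy=f,interpolation=cv2.INTER_CUBIC)
  for da,col in [(0,(0,0,255)),(.8,(0,255,0)),(-.8,(255,0,0))]:
    a=np.radians(-30.95+da); d=np.array([np.cos(a),np.sin(a)]);t=b+.246*d
    pts=[((proj(c,[t[0]+.005*np.cos(k),t[1]+.005*np.sin(k),.024])+.5-[x0,y0])*f).astype(int) for k in np.linspace(0,6.28,40)]
    cv2.polylines(im,[np.array(pts)],True,col,1)
  cv2.imwrite(f"pics/tip17{cam}.png",im)
E
python3 st.py
```

```text
t 17.55 eef [0.565  0.0891 0.0403] F [ 5.82 -5.35 -3.47] M [-0.98 -0.96  0.19] q6 -0.96
rule yaw -31.16 pitch(tip up) 0.0054 roll 0.0017 h 0.0004 butt [0.4948 0.1316 0.019 ] tip0 [ 0.7138 -0.0009  0.0204]
shift [ 0.0004 -0.0004  0.0004] turn [ 0.0053 -0.0017 -0.0028]
Falong 7.73 Flat -1.57 (rule axes)
17.55 [0.565  0.0891 0.0403] yaw 58.84 z [ 0.0158 -0.0154 -0.9998] F [ 5.82 -5.35 -3.47] w 0.0199 q [ 0.05  0.64  1.85 -0.03  0.63 -0.96]
17.6 [0.565  0.0891 0.0404] yaw 58.83 z [ 0.0159 -0.0154 -0.9998] F [ 5.82 -5.92 -3.48] w 0.0202 q [ 0.05  0.64  1.85 -0.03  0.63 -0.96]
t 17.65 eef [0.565  0.0891 0.0403] F [ 6.67 -5.62 -4.49] M [-0.95 -0.92  0.25] q6 -0.96
rule yaw -31.15 pitch(tip up) 0.0054 roll 0.0017 h 0.0004 butt [0.4948 0.1316 0.019 ] tip0 [ 0.7138 -0.0009  0.0204]
Falong 8.59 Flat -1.37 (rule axes)
```

View pics/tip17scene.png

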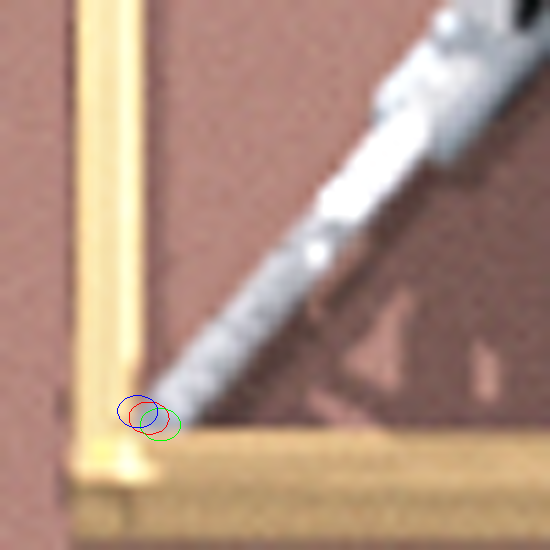

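View pics/tip17side.png

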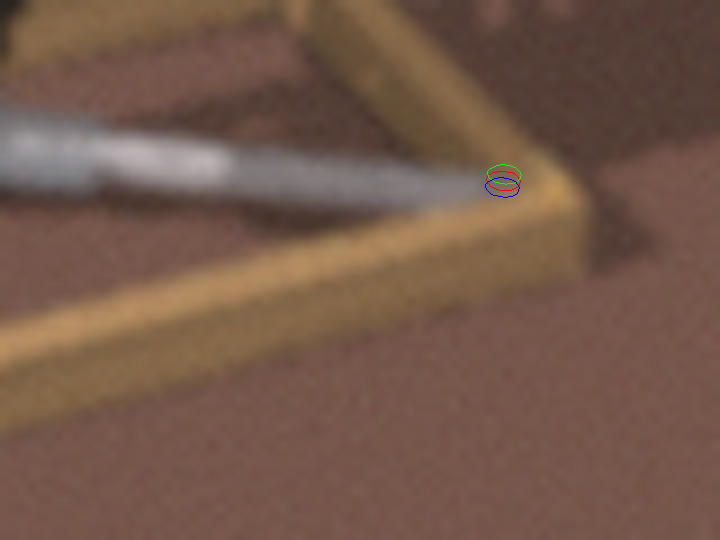

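{"fn": "carry_out", "kwargs": {"steps": [{"tx": -0.0002, "ty": -0.0015, "tz": 0.0006, "wx": 0.005, "wy": -0.001, "wz": 0, "jaw": 1}, {"tx": -0.0002, "ty": -0.0016, "tz": 0.0004, "wx": 0.004, "wy": -0.001, "wz": 0, "jaw": 1}]}}

```text
time: 17.85
eef_pos: [0.565, 0.0892, 0.0402]
orientation: [[0.517, 0.856, 0.013], [0.856, -0.516, -0.014], [-0.005, 0.018, -1.0]]
contact_force: [5.7, -8.2, -2.4]
width: 0.0197
```

```bash
python3 st.py .4944 .132 -31 0.0
```

```text
t 17.85 eef [0.565  0.0892 0.0402] F [ 5.74 -8.16 -2.41] M [-1.58 -1.02  0.17] q6 -0.96
rule yaw -31.09 pitch(tip up) 0.0024 roll 0.0019 h 0.0003 butt [0.4947 0.1316 0.0191] tip0 [ 7.139e-01 -6.000e-04  1.970e-02]
shift [ 0.0004 -0.0004  0.0003] turn [ 0.0024 -0.0019 -0.0017]
Falong 9.12 Flat -4.02 (rule axes)
```

{"fn": "carry_out", "kwargs": {"steps": [{"tx": -0.0005, "ty": -0.0018, "tz": 0.0003, "wx": 0.003, "wy": -0.001, "wz": 0.0005, "jaw": 1}, {"tx": -0.0005, "ty": -0.0018, "tz": 0.0003, "wx": 0.003, "wy": -0.001, "wz": 0.0005, "jaw": 1}, {"tx": -0.0005, "ty": -0.0018, "tz": 0.0003, "wx": 0.003, "wy": -0.001, "wz": 0, "jaw": 1}, {"tx": -0.0005, "ty": -0.0018, "tz": 0.0003, "wx": 0.003, "wy": -0.001, "wz": 0, "jaw": 1}]}}

```text
time: 18.25
eef_pos: [0.5649, 0.0891, 0.0402]
orientation: [[0.516, 0.856, 0.017], [0.856, -0.516, -0.013], [-0.002, 0.021, -1.0]]
contact_force: [8.2, -6.6, -4.1]
width: 0.0199
```

```bash
python3 st.py .4944 .132 -31 0.0
```

```text
t 18.25 eef [0.5649 0.0891 0.0402] F [ 8.18 -6.58 -4.11] M [-1.09 -1.21  0.13] q6 -0.96
rule yaw -31.09 pitch(tip up) 0.0047 roll 0.0046 h 0.0003 butt [0.4947 0.1315 0.019 ] tip0 [ 7.139e-01 -6.000e-04  2.020e-02]
shift [ 0.0005 -0.0004  0.0003] turn [ 0.0047 -0.0046 -0.0016]
Falong 10.38 Flat -1.43 (rule axes)
```

{"fn": "carry_out", "kwargs": {"steps": [{"tx": -0.0005, "ty": -0.0018, "tz": 0.0003, "wx": 0.004, "wy": -0.002, "wz": 0.0005, "jaw": 1}, {"tx": -0.0005, "ty": -0.0018, "tz": 0.0003, "wx": 0.004, "wy": -0.002, "wz": 0.0005, "jaw": 1}, {"tx": -0.0005, "ty": -0.0018, "tz": 0.0003, "wx": 0.003, "wy": -0.002, "wz": 0, "jaw": 1}]}}

```text
time: 18.55
eef_pos: [0.5649, 0.0891, 0.0402]
orientation: [[0.517, 0.856, 0.016], [0.856, -0.517, -0.013], [-0.003, 0.021, -1.0]]
contact_force: [7.0, -6.1, -3.3]
width: 0.0198
```

```bash
python3 st.py .4944 .132 -31 0.0; python3 cam.py wrist 18
python3 - <<'E'
from h import *
c=pickle.load(open("wrist18.pkl","rb")); zoom(c,240,50,440,250,3,"pics/w18z.png")
E
```

```text
t 18.55 eef [0.5649 0.0891 0.0402] F [ 6.98 -6.07 -3.27] M [-1.08 -1.32  0.2 ] q6 -0.96
rule yaw -31.11 pitch(tip up) 0.0044 roll 0.0038 h 0.0003 butt [0.4947 0.1316 0.019 ] tip0 [ 7.138e-01 -7.000e-04  2.010e-02]
shift [ 0.0005 -0.0003  0.0003] turn [ 0.0044 -0.0038 -0.0019]
Falong 9.10 Flat -1.61 (rule axes)
18.55 [0.5649 0.0891 0.0402] yaw 58.89 z [ 0.0161 -0.0131 -0.9998] F [ 6.98 -6.07 -3.27] w 0.0198 q [ 0.05  0.64  1.85 -0.02  0.63 -0.96]
```

View pics/w18z.png

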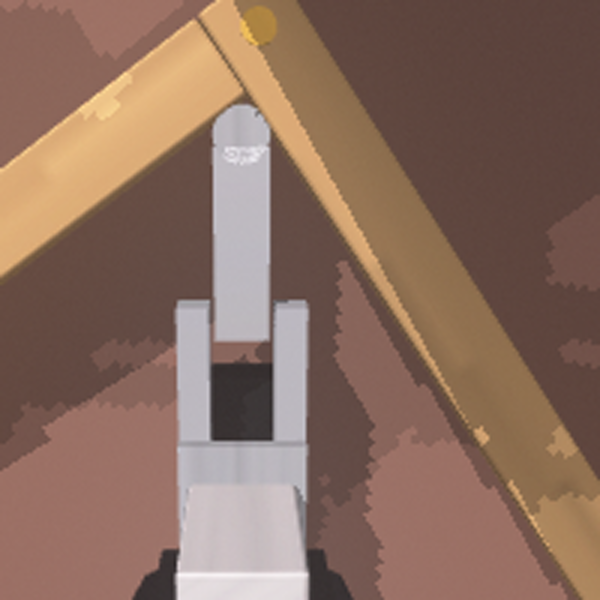

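{"fn": "carry_out", "kwargs": {"steps": [{"tx": -0.0008, "ty": -0.0018, "tz": 0.0003, "wx": 0.004, "wy": -0.002, "wz": 0.004, "jaw": 1}, {"tx": -0.0008, "ty": -0.0018, "tz": 0.0003, "wx": 0.003, "wy": -0.002, "wz": 0.004, "jaw": 1}, {"tx": -0.0008, "ty": -0.0018, "tz": 0.0003, "wx": 0.003, "wy": -0.002, "wz": 0.004, "jaw": 1}]}}

```text
time: 18.9
eef_pos: [0.5649, 0.089, 0.0404]
orientation: [[0.525, 0.851, 0.018], [0.851, -0.525, -0.014], [-0.003, 0.022, -1.0]]
contact_force: [7.6, -4.4, -5.4]
width: 0.0196
```

```bash
python3 st.py .4944 .132 -31 0.0
```

```text
t 18.9 eef [0.5649 0.089  0.0404] F [ 7.59 -4.44 -5.36] M [-0.54 -1.38  0.58] q6 -0.95
rule yaw -31.69 pitch(tip up) 0.006 roll 0.0042 h 0.0004 butt [0.4951 0.1322 0.019 ] tip0 [ 0.7129 -0.0023  0.0205]
shift [ 0.0006 -0.0004  0.0004] turn [ 0.006  -0.0039 -0.0122]
Falong 8.76 Flat 0.18 (rule axes)
```

{"fn": "carry_out", "kwargs": {"steps": [{"tx": 0.0, "ty": -0.0018, "tz": 0.0003, "wx": 0.004, "wy": -0.002, "wz": -0.005, "jaw": 1}, {"tx": -0.0002, "ty": -0.0018, "tz": 0.0003, "wx": 0.004, "wy": -0.002, "wz": -0.004, "jaw": 1}, {"tx": -0.0004, "ty": -0.0018, "tz": 0.0003, "wx": 0.003, "wy": -0.002, "wz": 0, "jaw": 1}, {"tx": -0.0004, "ty": -0.0018, "tz": 0.0003, "wx": 0.003, "wy": -0.002, "wz": 0, "jaw": 1}, {"tx": -0.0004, "ty": -0.0018, "tz": 0.0003, "wx": 0.003, "wy": -0.002, "wz": 0, "jaw": 1}]}}

```text
time: 19.4
eef_pos: [0.5649, 0.0892, 0.0404]
orientation: [[0.515, 0.857, 0.016], [0.857, -0.515, -0.017], [-0.006, 0.023, -1.0]]
contact_force: [7.8, -6.4, -3.6]
width: 0.0202
```

```bash
python3 st.py .4944 .132 -31 0.0
```

```text
t 19.4 eef [0.5649 0.0892 0.0404] F [ 7.85 -6.39 -3.62] M [-1.2  -1.24  0.13] q6 -0.96
rule yaw -31.02 pitch(tip up) 0.0064 roll 0.0006 h 0.0005 butt [0.4946 0.1315 0.019 ] tip0 [ 7.14e-01 -4.00e-04  2.06e-02]
shift [ 0.0004 -0.0003  0.0005] turn [ 0.0064 -0.0006 -0.0004]
Falong 10.00 Flat -1.44 (rule axes)
```

{"fn": "carry_out", "kwargs": {"steps": [{"tx": -0.0003, "ty": -0.0012, "tz": 0.0008, "wx": 0.007, "wy": 0, "wz": 0, "jaw": 1}, {"tx": -0.0002, "ty": -0.0006, "tz": 0.0005, "wx": 0.003, "wy": 0, "wz": 0, "jaw": 1}, {"tx": -0.0001, "ty": -0.0003, "tz": 0.0003, "wx": 0.001, "wy": 0, "wz": 0, "jaw": 1}]}}

```text
time: 19.7
eef_pos: [0.5651, 0.089, 0.0401]
orientation: [[0.515, 0.857, 0.012], [0.857, -0.515, -0.012], [-0.004, 0.016, -1.0]]
contact_force: [0.7, -2.8, 1.5]
width: 0.0196
```

```bash
python3 st.py .4946 .1315 -31 0.0
```

```text
t 19.7 eef [0.5651 0.089  0.0401] F [ 0.7  -2.8   1.53] M [-0.47 -0.24  0.11] q6 -0.97
rule yaw -31.01 pitch(tip up) -0.0 roll 0.0028 h 0.0002 butt [0.4946 0.1314 0.0192] tip0 [ 7.141e-01 -5.000e-04  1.910e-02]
shift [ 0.0002 -0.0001  0.0001] turn [-0.     -0.0028 -0.0002]
Falong 2.04 Flat -2.04 (rule axes)
```

{"fn": "carry_out", "kwargs": {"newtons": 10, "steps": [{"tx": 0, "ty": 0, "tz": 0, "wx": 0, "wy": 0, "wz": 0, "jaw": 0.3}, {"tx": 0, "ty": 0, "tz": 0, "wx": 0, "wy": 0, "wz": 0, "jaw": 0.0}, {"tx": 0, "ty": 0, "tz": 0, "wx": 0, "wy": 0, "wz": 0, "jaw": 0}, {"tx": 0, "ty": 0, "tz": 0, "wx": 0, "wy": 0, "wz": 0, "jaw": 0}]}}

```text
time: 20.1
eef_pos: [0.5643, 0.0899, 0.0398]
orientation: [[0.516, 0.857, 0.01], [0.857, -0.516, -0.011], [-0.004, 0.015, -1.0]]
contact_force: [-0.4, -0.2, -0.2]
width: 0.045
```

```bash
python3 cam.py wrist 19
python3 - <<'E'
from h import *
c=pickle.load(open("wrist19.pkl","rb")); zoom(c,200,50,440,280,2.5,"pics/w19z.png")
E
```

```text
20.1 [0.5643 0.0899 0.0398] yaw 58.96 z [ 0.0105 -0.0108 -0.9999] F [-0.36 -0.19 -0.17] w 0.045 q [ 0.05  0.64  1.85 -0.02  0.64 -0.97]
```

View pics/w19z.png

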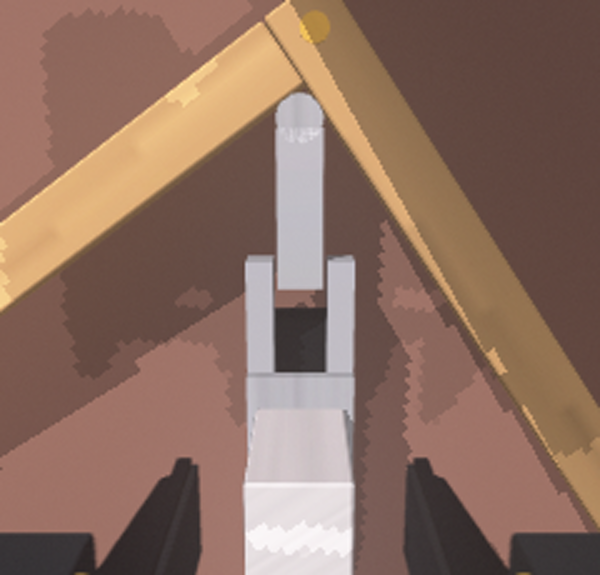

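{"fn": "carry_out", "kwargs": {"steps": [{"tx": 0, "ty": 0, "tz": -0.015, "wx": 0, "wy": 0, "wz": 0, "jaw": 0}, {"tx": 0, "ty": 0, "tz": -0.025, "wx": 0, "wy": 0, "wz": 0, "jaw": 0}, {"tx": 0, "ty": 0, "tz": -0.04, "wx": 0, "wy": 0, "wz": 0, "jaw": 0}, {"tx": 0, "ty": 0, "tz": -0.04, "wx": 0, "wy": 0, "wz": 0, "jaw": 0}, {"tx": 0, "ty": 0, "tz": -0.04, "wx": 0, "wy": 0, "wz": 0, "jaw": -1}, {"tx": 0, "ty": -0.02, "tz": -0.04, "wx": 0, "wy": 0, "wz": 0, "jaw": -1}, {"tx": 0, "ty": -0.02, "tz": -0.02, "wx": 0, "wy": 0, "wz": 0, "jaw": -1}, {"tx": 0, "ty": 0, "tz": 0, "wx": 0, "wy": 0, "wz": 0, "jaw": -1}, {"tx": 0, "ty": 0, "tz": 0, "wx": 0, "wy": 0, "wz": 0, "jaw": -1}]}}

```text
time: 21.05
eef_pos: [0.5261, 0.1138, 0.2665]
orientation: [[0.516, 0.857, 0.007], [0.857, -0.516, -0.01], [-0.005, 0.011, -1.0]]
contact_force: [-0.1, -0.5, -0.0]
width: 0.0821
```

```bash
python3 cam.py wrist 20; python3 ov.py 20 0 0 640 400 1.25
```

```text
21.05 [0.5261 0.1138 0.2665] yaw 58.96 z [ 0.007  -0.0099 -0.9999] F [-0.07 -0.51 -0.04] w 0.0821 q [ 0.1   0.31  1.7  -0.01  1.12 -0.93]
```

View pics/ovwrist20.png

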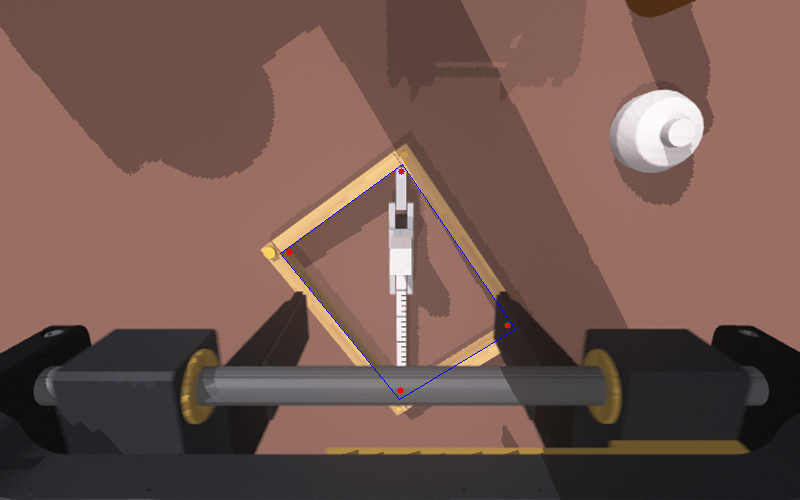

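{"fn": "carry_out", "kwargs": {"steps": [{"tx": 0, "ty": 0.03, "tz": 0, "wx": 0, "wy": 0, "wz": 0, "jaw": -1}, {"tx": 0, "ty": 0.03, "tz": 0, "wx": 0, "wy": 0, "wz": 0, "jaw": -1}, {"tx": 0, "ty": 0.03, "tz": 0, "wx": 0, "wy": 0, "wz": 0, "jaw": -1}, {"tx": 0, "ty": 0.03, "tz": 0, "wx": 0, "wy": 0, "wz": 0, "jaw": -1}, {"tx": 0, "ty": 0, "tz": 0, "wx": 0, "wy": 0, "wz": 0, "jaw": -1}, {"tx": 0, "ty": 0, "tz": 0, "wx": 0, "wy": 0, "wz": 0, "jaw": -1}]}}

```text
time: 21.7
eef_pos: [0.633, 0.047, 0.2563]
orientation: [[0.517, 0.856, -0.008], [0.856, -0.517, -0.01], [-0.013, -0.002, -1.0]]
contact_force: [0.1, 0.5, -1.0]
width: 0.0954
```

```bash
python3 cam.py wrist 21; python3 ov.py 21 180 0 460 260 2.3
python3 - <<'E'
from fr import *
C0={'a':np.array([.5018,-.0137]),'b':np.array([.7113,.0008]),'c':np.array([.6995,.1511]),'d':np.array([.4895,.1370])}
c=pickle.load(open("wrist21.pkl","rb"))
p={k:proj(c,[*C0[k],.026]) for k in "abcd"}; C=fitframe(c,p); S=seats(C); N=np.linalg.norm
for k in "abcd": print(k,C[k].round(4),S[k].round(4),p[k].round(1))
print("ac",N(S["a"]-S["c"]),"bd",N(S["b"]-S["d"]))
x=(C["b"]-C["a"])/N(C["b"]-C["a"]); print("side lean mm",((C["d"]-C["a"])@x*1e3+(C["c"]-C["b"])@x*1e3)/2)
E
```

```text
21.7 [0.633  0.047  0.2563] yaw 58.88 z [-0.0078 -0.01   -0.9999] F [ 0.09  0.46 -0.96] w 0.0954 q [-0.03  0.47  1.47 -0.01  1.2  -1.05]
ab 60 60 rms 0.0002313062484613404 ang 3.9552553
bc 55 58 rms 0.00025572531781437296 ang 94.409424
cd 60 60 rms 0.00017947599510041565 ang 3.8918104
da 60 60 rms 0.0002053675365314276 ang 94.5597
a [ 0.5018 -0.0137] [ 0.5064 -0.0084] [216.5 100.6]
b [0.7114 0.0008] [0.706  0.0054] [322.4 241.8]
c [0.6998 0.151 ] [0.6952 0.1456] [425.1 174.2]
d [0.4898 0.1367] [0.4952 0.132 ] [324.9  13.7]
ac 0.24367224930218886 bd 0.24592763827244288
side lean mm -1.392572216191307
```

View pics/ovwrist21.png

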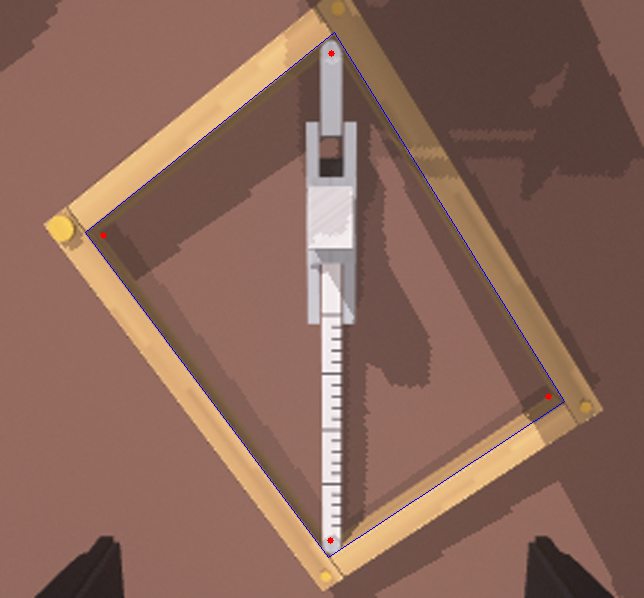

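```bash
python3 -c "
from rig import robot
print(robot.hand_in())"
```

```text
the job is handed in; nothing more can be done
None
```

I checked both diagonals with the rule lying flat, left it home across b–d, the longer one, and handed the job in at about 22 s. The hand-in gives no verdict, so I don't know the judged result.

- **First diagonal (a–c):** The fixed nose was pressed into corner a with about 8.5–12 N along the rule at the wrist. The wrist camera showed the fixed nose touching both rails. The tongue nose in corner c was judged only from the forces, the rule's angle and the coarser scene camera.
- **Second diagonal (b–d):** The fixed nose was pressed into corner d with about 8–10 N. The tongue nose resisted when I turned the rule slightly, so it was against its rail in corner b.
- **Comparison:** I did not read the graduations. The lengths come from fitting the frame's inner edges in two wrist-camera views. Both views give b–d as longer, by less than the 3 mm allowance, so the rule can stay on it:

| View | a–c | b–d | Difference |
|---|---|---|---|
| First | 243.6 mm | 246.2 mm | 2.6 mm |
| Second | 243.7 mm | 245.9 mm | 2.3 mm |

- **Last check:** After letting go, the camera showed both noses on their corner seats to about 1 mm, with the gripper well clear. The bottle, burner and slide boxes were never approached, though I took no final measurement of their positions.
- **Frame pressure:** The highest force I read at the wrist was about 12 N. The tongue spring adds an estimated 2–3 N, which still stays under the 20 N limit. The nose force on the frame itself was not measured directly.

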